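Clamp the glued sheet pairs in the curing tray

ROBOT

A 6-joint arm with a two-finger parallel gripper is mounted at the origin on the work surface. World frame = base frame: x ahead of the robot, y to its left, z up, the work surface at z = 0. Lengths are in m, angles in rad, forces in N, time in s.
With the tool pointing down it reaches from about 0.35 to 0.925 m from the base axis. Payload 6.4 kg.
Tool frame: the origin (TCP) lies on the centre line of the jaws, within the pads' length; the fingertips stand 25 mm ahead of it and the grasp point (between the pads) lies 6 mm ahead of it; z points along the fingers, y is the line along which they close (so a half turn about z gives the same grasp; the last joint's range is limited). The gripper opens to 85 mm and grips with 20 to 120 N. Pads are 22 mm wide; open, the fingers measure 114 mm over their backs; the gripper's body (76 mm by 85 mm) begins 54 mm behind the grasp point. The pads swing forward as they close: fully open they stand 13 mm farther back than shut.
Start: joints at [1.002, 0.245, 1.558, -0, 1.339, -0.174], TCP at [0.25, 0.6, 0.256] pointing down, gripper open.
Joint ranges: [-3.13, 3.13], [-1.02, 2.26], [0.13, 2.54], [-0.95, 4.09], [0.21, 2.88], [-2.74, 2.74]. Speed limits (rad/s): [2.57, 2.57, 3.14, 3.14, 3.14, 3.14].

INTERFACE

Orientations are given as a unit quaternion [x, y, z, w].
In Python, from bench import * gives the robot as it stands.
- The arm moves only by the tool drive_tool, never from a script. Its argument "commands" is a list of rows, each an object of numbers: "x", "y", "z": the shift along the tool's x, y, z in mm; "ax", "ay", "az": the turn, a rotation vector about the tool's x, y, z in degrees; "claw": the closure, from -1 (fully open) to 1 (shut). In form: [{"x": .., "y": .., "z": .., "ax": .., "ay": .., "az": .., "claw": ..}, ...]. A call has 1 to 12 rows; each row shifts and turns the commanded pose from where the row before left it, along the tool's axes as they then stand; what a row does not reach is not made up. A row lasts 1/10 s, in which the tool goes at most 50 mm and 8.59 degrees, less where a joint would pass 70% of its speed; a pose out of reach is approached as far as the arm can. A call is refused whole if a number of a shift passes 50 or a number of a turn 8.59, either way. A call with a gripper value outside its range is refused whole. The fingers move at their own pace and stop on an object; "newtons" is the grip in N (left out, the last holds). Time passes only in rows, so rows that do not move let the fingers close. It gives the time, the measured TCP pose, the force, the opening and the grip force at its end, in the units of the state.
- read_state(): the state, without advancing time (a new reading comes with each control period).
- get_image(name): name is "scene" or "side" or "wrist"; returns a dict with "img" (480x640x3 uint8, red, green, blue), "range_z" (480x640 float32, m along the optical axis (not along the pixel's ray), 0 where there is no reading), "fovy" (degrees; the focal length in pixels is half the picture's height over the tangent of half this angle, whatever the lens; pixels are square), "cx", "cy" (the principal point, pixels), "rvec" (rotation vector, rad) and "tvec" (3), from world to camera coordinates, as OpenCV has them; the wrist camera has in their place "mount" (4x4, takes a point from camera to tool coordinates, whose origin is the TCP and whose axes are the flange's). Camera axes: x right, y down, z forward; pixel columns grow to the right and rows downward; lengths in m; the calibration is good to about 2 mm. The wrist camera is an equidistant fisheye: a pixel r from the principal point sees the ray r / f radians off the axis. A picture is of the moment at which its call begins: read the wrist's pose just before it.
- job_done(): hands the job in; it is judged then, once.
The state is a dict: "t": time; "qpos": joint angles; "qd": joint speeds; "tau": joint torques, N m; "eef_pos": TCP position; "orientation": TCP orientation; "ft_force": force on the tool from outside, world axes, zero at the start; "wrist_torque": the same for the moment, N m; "finger_gap": opening from 0.0 (shut) to 1.0 (fully open); "gripper_force": force on a finger pad.
Only numpy, scipy, OpenCV 4.12 (cv2) and the standard library are available. Lean on these libraries where they do the work, as an engineer would, in place of code of your own. Each camera call takes 0.05 s, during which the arm holds its last target. There are 200 camera calls.

TASK

Stand every glued brass-and-copper pair upright on the floor of the curing tray and put one spring clamp squarely over the middle of each pair's top edge, so that its jaws reach at least 1 cm down the sheets and bite both of them. When all the pairs present are in and clamped, swing the turnbutton fully closed across the tray's open end; leave the other things on the bench where they are.

Things in the scene. Friction and masses are not known exactly. Their poses are not given: they have to be found in the camera images.
- pair1: glued brass (-x side) and copper sheets standing in a dark steel foot, one rigid piece, about 0.55 kg. Foot 64 (x) by 76 (y) by 18 mm high; the sheets together are 8 mm thick (x), 60 mm wide (y), from z = 18 up to the top edge at z = 80 mm; steel rails beside them reach z = 24 mm. Origin: centre of the foot's underside, z up. Two or three pairs are present
- pair2: glued brass (-x side) and copper sheets standing in a dark steel foot, one rigid piece, about 0.55 kg. Foot 64 (x) by 76 (y) by 18 mm high; the sheets together are 8 mm thick (x), 60 mm wide (y), from z = 18 up to the top edge at z = 80 mm; steel rails beside them reach z = 24 mm. Origin: centre of the foot's underside, z up. Two or three pairs are present
- pair3: glued brass (-x side) and copper sheets standing in a dark steel foot, one rigid piece, about 0.55 kg. Foot 64 (x) by 76 (y) by 18 mm high; the sheets together are 8 mm thick (x), 60 mm wide (y), from z = 18 up to the top edge at z = 80 mm; steel rails beside them reach z = 24 mm. Origin: centre of the foot's underside, z up. Two or three pairs are present
- clamp1: spring clamp, 0.12 kg, 94 mm tall, standing on two wooden jaw pads (40 mm wide in y, 30 high, 14 thick), orange handles up (28 mm wide in y, z = 50 to 94 mm, 64 mm over their tops in x). Jaws open along x. Pivot along y at z = 47 mm; throat free up to 40 mm. Origin: centre of the underside (pad tips), on the -x half: it tilts 0.25 rad when squeezed, 0.08 when biting
- clamp1_jaw (a joint): jaw of clamp1: 0 closed by its spring, about 0.15 biting an 8 mm pair, 0.5 fully open (stop). Squeezing the handles along x with about 15 N opens it fully: handles then parallel, 40 mm over all, pad tips 24 mm apart (13 mm at the pads' upper ends). Three clamps are always present; one may be spare
- clamp2: spring clamp, 0.12 kg, 94 mm tall, standing on two wooden jaw pads (40 mm wide in y, 30 high, 14 thick), orange handles up (28 mm wide in y, z = 50 to 94 mm, 64 mm over their tops in x). Jaws open along x. Pivot along y at z = 47 mm; throat free up to 40 mm. Origin: centre of the underside (pad tips), on the -x half: it tilts 0.25 rad when squeezed, 0.08 when biting
- clamp2_jaw (a joint): jaw of clamp2: 0 closed by its spring, about 0.15 biting an 8 mm pair, 0.5 fully open (stop). Squeezing the handles along x with about 15 N opens it fully: handles then parallel, 40 mm over all, pad tips 24 mm apart (13 mm at the pads' upper ends). Three clamps are always present; one may be spare
- clamp3: spring clamp, 0.12 kg, 94 mm tall, standing on two wooden jaw pads (40 mm wide in y, 30 high, 14 thick), orange handles up (28 mm wide in y, z = 50 to 94 mm, 64 mm over their tops in x). Jaws open along x. Pivot along y at z = 47 mm; throat free up to 40 mm. Origin: centre of the underside (pad tips), on the -x half: it tilts 0.25 rad when squeezed, 0.08 when biting
- clamp3_jaw (a joint): jaw of clamp3: 0 closed by its spring, about 0.15 biting an 8 mm pair, 0.5 fully open (stop). Squeezing the handles along x with about 15 N opens it fully: handles then parallel, 40 mm over all, pad tips 24 mm apart (13 mm at the pads' upper ends). Three clamps are always present; one may be spare
- tray: curing tray, a light wood channel fixed to the bench, long in y: floor 5 mm thick, wall tops at z = 25 mm. Origin: on the bench under its middle. Inside x from -45 to 45 mm, y from -170 (closed end) to 172 mm (open end). Three pairs fit in a row, sheets along y; leave room near the open end for the gripper at the turnbutton
- turnbutton (a joint): the dark wooden turnbutton of the tray, turning level about an upright pivot: 0 = closed, lying across the tray's open end along the tray's +x (stop); at 1.57 it points along the tray's +y, out of the way. Stiff: it stays where it is left, 0.08 N m to turn
- turnbutton_peg (a point): middle of the red upright peg on the turnbutton, 18 mm in diameter, 75 mm from the pivot; 46 mm above the bench, the peg's top is at 67 mm and the bar's upper face at 22 mm
- turnbutton_hinge (a point): the turnbutton's upright pivot axis, at tray x = -47.5, y = 185 mm; 16 mm above the bench
- bezel: bystander, to be left alone: brass tube ring 48 mm across, 30 mm high
- hammer: bystander, to be left alone: hammer lying behind the tray
- mandrel: bystander, to be left alone: tapered steel ring mandrel lying on the bench, 200 mm long
- jar: bystander, to be left alone: glass jar 60 mm across, 70 mm high
- dish: bystander, to be left alone: white dish 90 mm across
- stake: bystander, to be left alone: steel stake, a cylinder 44 mm across, 50 mm high
Mind the look-alikes: they are no part of the job. What is shaped like the clamp1 but turquoise is not meant. Leave any green look-alike of the clamp3 alone.

How it is judged:
On the way:
1. every pair present stands in the tray with a clamp biting its top edge, while the turnbutton is still open (x of pair1 in the frame of tray between -0.02 and 0.02 m and y of pair1 in the frame of tray between -0.14 and 0.145 m and z of pair1 in the frame of tray between 0.001 and 0.01 m and angle between each of pair1, pair2, pair3's own z axis and vertical below 0.1 rad and linear speed of each of pair1, pair2, pair3 below 0.03 m/s and ((x of clamp1 in the frame of pair1 between -0.014 and 0.014 m and y of clamp1 in the frame of pair1 between -0.02 and 0.02 m and z of clamp1 in the frame of pair1 between 0.034 and 0.072 m and angle between the z axis of clamp1 and the z axis of pair1, either way round below 0.25 rad and contact force between clamp1 and pair1 above 4 N and value of joint clamp1_jaw between 0.1 and 0.24 rad) or (x of clamp2 in the frame of pair1 between -0.014 and 0.014 m and y of clamp2 in the frame of pair1 between -0.02 and 0.02 m and z of clamp2 in the frame of pair1 between 0.034 and 0.072 m and angle between the z axis of clamp2 and the z axis of pair1, either way round below 0.25 rad and contact force between clamp2 and pair1 above 4 N and value of joint clamp2_jaw between 0.1 and 0.24 rad) or (x of clamp3 in the frame of pair1 between -0.014 and 0.014 m and y of clamp3 in the frame of pair1 between -0.02 and 0.02 m and z of clamp3 in the frame of pair1 between 0.034 and 0.072 m and angle between the z axis of clamp3 and the z axis of pair1, either way round below 0.25 rad and contact force between clamp3 and pair1 above 4 N and value of joint clamp3_jaw between 0.1 and 0.24 rad)) and x of pair2 in the frame of tray between -0.02 and 0.02 m and y of pair2 in the frame of tray between -0.14 and 0.145 m and z of pair2 in the frame of tray between 0.001 and 0.01 m and ((x of clamp1 in the frame of pair2 between -0.014 and 0.014 m and y of clamp1 in the frame of pair2 between -0.02 and 0.02 m and z of clamp1 in the frame of pair2 between 0.034 and 0.072 m and angle between the z axis of clamp1 and the z axis of pair2, either way round below 0.25 rad and contact force between clamp1 and pair2 above 4 N and value of joint clamp1_jaw between 0.1 and 0.24 rad) or (x of clamp2 in the frame of pair2 between -0.014 and 0.014 m and y of clamp2 in the frame of pair2 between -0.02 and 0.02 m and z of clamp2 in the frame of pair2 between 0.034 and 0.072 m and angle between the z axis of clamp2 and the z axis of pair2, either way round below 0.25 rad and contact force between clamp2 and pair2 above 4 N and value of joint clamp2_jaw between 0.1 and 0.24 rad) or (x of clamp3 in the frame of pair2 between -0.014 and 0.014 m and y of clamp3 in the frame of pair2 between -0.02 and 0.02 m and z of clamp3 in the frame of pair2 between 0.034 and 0.072 m and angle between the z axis of clamp3 and the z axis of pair2, either way round below 0.25 rad and contact force between clamp3 and pair2 above 4 N and value of joint clamp3_jaw between 0.1 and 0.24 rad)) and x of pair3 in the frame of tray between -0.02 and 0.02 m and y of pair3 in the frame of tray between -0.14 and 0.145 m and z of pair3 in the frame of tray between 0.001 and 0.01 m and ((x of clamp1 in the frame of pair3 between -0.014 and 0.014 m and y of clamp1 in the frame of pair3 between -0.02 and 0.02 m and z of clamp1 in the frame of pair3 between 0.034 and 0.072 m and angle between the z axis of clamp1 and the z axis of pair3, either way round below 0.25 rad and contact force between clamp1 and pair3 above 4 N and value of joint clamp1_jaw between 0.1 and 0.24 rad) or (x of clamp2 in the frame of pair3 between -0.014 and 0.014 m and y of clamp2 in the frame of pair3 between -0.02 and 0.02 m and z of clamp2 in the frame of pair3 between 0.034 and 0.072 m and angle between the z axis of clamp2 and the z axis of pair3, either way round below 0.25 rad and contact force between clamp2 and pair3 above 4 N and value of joint clamp2_jaw between 0.1 and 0.24 rad) or (x of clamp3 in the frame of pair3 between -0.014 and 0.014 m and y of clamp3 in the frame of pair3 between -0.02 and 0.02 m and z of clamp3 in the frame of pair3 between 0.034 and 0.072 m and angle between the z axis of clamp3 and the z axis of pair3, either way round below 0.25 rad and contact force between clamp3 and pair3 above 4 N and value of joint clamp3_jaw between 0.1 and 0.24 rad)) and value of joint turnbutton above 0.5 rad), for 0.2 s.
At the end, for the whole second after the job is handed in: every pair stands flat on the tray floor inside its walls, at rest (tilt < 0.1 rad); on each a clamp bites the top edge: within 0.25 rad of square, 20 mm of mid-width, pad tips over 8 mm below the edge, over 4 N; turnbutton within 0.12 rad of closed (x of pair1 in the frame of tray between -0.02 and 0.02 m and y of pair1 in the frame of tray between -0.14 and 0.145 m and z of pair1 in the frame of tray between 0.001 and 0.01 m and angle between each of pair1, pair2, pair3's own z axis and vertical below 0.1 rad and linear speed of each of pair1, pair2, pair3 below 0.03 m/s and ((x of clamp1 in the frame of pair1 between -0.014 and 0.014 m and y of clamp1 in the frame of pair1 between -0.02 and 0.02 m and z of clamp1 in the frame of pair1 between 0.034 and 0.072 m and angle between the z axis of clamp1 and the z axis of pair1, either way round below 0.25 rad and contact force between clamp1 and pair1 above 4 N and value of joint clamp1_jaw between 0.1 and 0.24 rad) or (x of clamp2 in the frame of pair1 between -0.014 and 0.014 m and y of clamp2 in the frame of pair1 between -0.02 and 0.02 m and z of clamp2 in the frame of pair1 between 0.034 and 0.072 m and angle between the z axis of clamp2 and the z axis of pair1, either way round below 0.25 rad and contact force between clamp2 and pair1 above 4 N and value of joint clamp2_jaw between 0.1 and 0.24 rad) or (x of clamp3 in the frame of pair1 between -0.014 and 0.014 m and y of clamp3 in the frame of pair1 between -0.02 and 0.02 m and z of clamp3 in the frame of pair1 between 0.034 and 0.072 m and angle between the z axis of clamp3 and the z axis of pair1, either way round below 0.25 rad and contact force between clamp3 and pair1 above 4 N and value of joint clamp3_jaw between 0.1 and 0.24 rad)) and x of pair2 in the frame of tray between -0.02 and 0.02 m and y of pair2 in the frame of tray between -0.14 and 0.145 m and z of pair2 in the frame of tray between 0.001 and 0.01 m and ((x of clamp1 in the frame of pair2 between -0.014 and 0.014 m and y of clamp1 in the frame of pair2 between -0.02 and 0.02 m and z of clamp1 in the frame of pair2 between 0.034 and 0.072 m and angle between the z axis of clamp1 and the z axis of pair2, either way round below 0.25 rad and contact force between clamp1 and pair2 above 4 N and value of joint clamp1_jaw between 0.1 and 0.24 rad) or (x of clamp2 in the frame of pair2 between -0.014 and 0.014 m and y of clamp2 in the frame of pair2 between -0.02 and 0.02 m and z of clamp2 in the frame of pair2 between 0.034 and 0.072 m and angle between the z axis of clamp2 and the z axis of pair2, either way round below 0.25 rad and contact force between clamp2 and pair2 above 4 N and value of joint clamp2_jaw between 0.1 and 0.24 rad) or (x of clamp3 in the frame of pair2 between -0.014 and 0.014 m and y of clamp3 in the frame of pair2 between -0.02 and 0.02 m and z of clamp3 in the frame of pair2 between 0.034 and 0.072 m and angle between the z axis of clamp3 and the z axis of pair2, either way round below 0.25 rad and contact force between clamp3 and pair2 above 4 N and value of joint clamp3_jaw between 0.1 and 0.24 rad)) and x of pair3 in the frame of tray between -0.02 and 0.02 m and y of pair3 in the frame of tray between -0.14 and 0.145 m and z of pair3 in the frame of tray between 0.001 and 0.01 m and ((x of clamp1 in the frame of pair3 between -0.014 and 0.014 m and y of clamp1 in the frame of pair3 between -0.02 and 0.02 m and z of clamp1 in the frame of pair3 between 0.034 and 0.072 m and angle between the z axis of clamp1 and the z axis of pair3, either way round below 0.25 rad and contact force between clamp1 and pair3 above 4 N and value of joint clamp1_jaw between 0.1 and 0.24 rad) or (x of clamp2 in the frame of pair3 between -0.014 and 0.014 m and y of clamp2 in the frame of pair3 between -0.02 and 0.02 m and z of clamp2 in the frame of pair3 between 0.034 and 0.072 m and angle between the z axis of clamp2 and the z axis of pair3, either way round below 0.25 rad and contact force between clamp2 and pair3 above 4 N and value of joint clamp2_jaw between 0.1 and 0.24 rad) or (x of clamp3 in the frame of pair3 between -0.014 and 0.014 m and y of clamp3 in the frame of pair3 between -0.02 and 0.02 m and z of clamp3 in the frame of pair3 between 0.034 and 0.072 m and angle between the z axis of clamp3 and the z axis of pair3, either way round below 0.25 rad and contact force between clamp3 and pair3 above 4 N and value of joint clamp3_jaw between 0.1 and 0.24 rad)) and value of joint turnbutton below 0.12 rad); the robot touches nothing.
It fails at once if a bystander is moved more than 4 cm (distance of any of bezel, hammer, mandrel, jar, dish, stake from where it was at the start of the episode above 0.04 m).
Of pair1, pair2, pair3 only 2 to 3 are there at a start; the rules pass over those that are not, and their reading is None.
At some moment in a run one of pair1, pair2, pair3 may be knocked a few centimetres aside while the robot is not near it.
It also fails if it takes over 210 s, if anything falls off the work surface, if the arm or the gripper's body presses on something with over 40 N, if the wrist force passes 120 N, or if a joint passes its speed limit or range.

## Working session

There is one attempt and no reset: what is moved stays moved. The work goes in short steps, Python scripts to look and compute and a tool call to move; the robot and the scene stay as the last step left them, time stands still between calls to the robot, and variables do not carry over. Pictures are saved under pics/ and viewed, at most 14 in all, crops included, and the job is handed in when it is done.

Besides the shell and the picture viewer there is one more tool, called after "Emit:" as a command line: name --argument value ..., lists and objects as JSON in quotes. drive_tool: Moves the arm, as the interface text tells. Its arguments: {"type":"object","properties":{"commands":{"type":"array"},"newtons":{"type":"number"}},"required":["commands"]}

```bash
mkdir -p pics; ls
cat > h.py <<'E'
from bench import *
import numpy as np, cv2
from scipy.spatial.transform import Rotation as R
def cloud(d):
    h,w=d["range_z"].shape; f=h/2/np.tan(np.radians(d["fovy"])/2)
    v,u=np.mgrid[:h,:w]; Z=d["range_z"]
    P=np.stack([(u-d["cx"])/f*Z,(v-d["cy"])/f*Z,Z],-1)
    M=R.from_rotvec(np.ravel(d["rvec"])).as_matrix()
    return (P-np.ravel(d["tvec"]))@M
def save(n,img): cv2.imwrite("pics/"+n,cv2.cvtColor(img,cv2.COLOR_RGB2BGR))
E
python3 - <<'E'
from h import *
s=read_state();print({k:np.round(v,3) for k,v in s.items()})
for n in("scene","side"):
    d=get_image(n);save(n+"0.png",d["img"]);np.save(n+"0.npy",cloud(d));np.save(n+"0i.npy",d["img"])
    print(n,d["fovy"],d["rvec"],d["tvec"])
E
```

```text
pics
{'t': np.float64(0.0), 'qpos': array([ 1.002,  0.246,  1.559, -0.   ,  1.339, -0.174]), 'qd': array([ 0.002, -0.   , -0.002,  0.003,  0.001, -0.   ]), 'tau': array([-0.0000e+00, -4.2951e+01, -3.2612e+01, -0.0000e+00,  5.0000e-03,
       -0.0000e+00]), 'eef_pos': array([0.25 , 0.6  , 0.255]), 'orientation': array([ 0.196,  0.981, -0.001, -0.   ]), 'ft_force': array([0.38 , 0.516, 0.075]), 'wrist_torque': array([-0.015,  0.027,  0.013]), 'gripper_force': np.float64(0.0), 'finger_gap': np.float64(0.995)}
scene 57.98070213673373 [ 2.03671348  1.46556608 -0.53106349] [-0.12782846 -0.35473231  1.45436822]
side 47.561641038535086 [ 2.11446585 -0.68389704  0.34809144] [-0.48778709  0.21457844  1.0430303 ]
```

View pics/scene0.png

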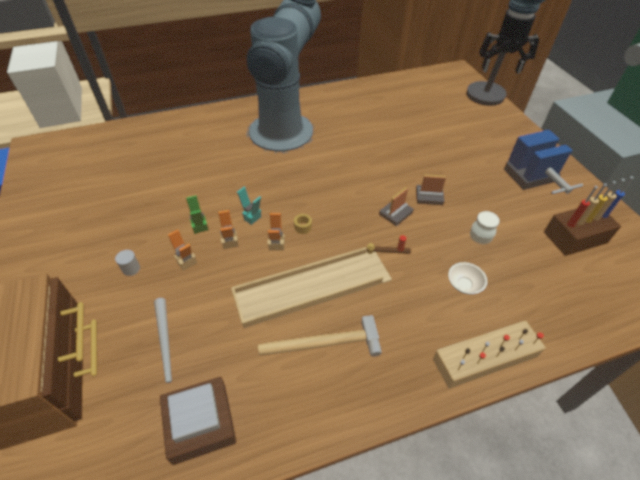

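View pics/side0.png

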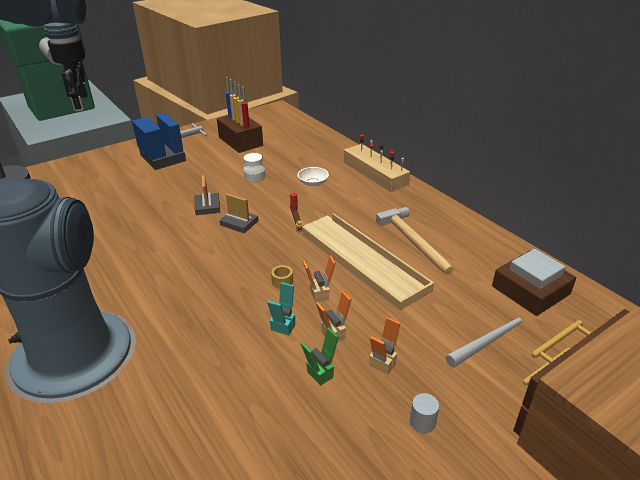

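The scene view shows two pairs (about 397,207 and 431,188), three orange clamps (182,246), (228,228) and (275,230), and the tray (313,285). The turnbutton is open, with its peg at (403,243). The side view agrees. Next I measure these.

Run:
```python
from h import *
for n in("scene","side"):
    P=np.load(n+"0.npy");I=np.load(n+"0i.npy")
    hsv=cv2.cvtColor(I,cv2.COLOR_RGB2HSV)
    ws=(P[...,0]>.2)&(P[...,0]<1.0)&(abs(P[...,1])<.6)&(P[...,2]<.2)
    print(n,'table z',np.median(P[ws][:,2]))
    up=(ws&(P[...,2]>.012)).astype(np.uint8)
    k,L,S,C=cv2.connectedComponentsWithStats(up)
    for i in range(1,k):
        if S[i,4]<25: continue
        Q=P[L==i]; lo=np.percentile(Q,2,0);hi=np.percentile(Q,98,0)
        r=cv2.minAreaRect((Q[:,:2]*1000).astype(np.float32))
        print(S[i,4],'px',C[i].round(),'lo',lo.round(3),'hi',hi.round(3),'rect',np.round(r[0],1),np.round(r[1],1),round(r[2],1),'col',np.median(I[L==i],0))
```

```text
scene table z 0.0015058519184470386
25 px [509. 167.] lo [0.401 0.597 0.015] hi [0.434 0.6   0.033] rect [417.6 598.5] [ 2.7 33.8] 90.0 col [76. 67. 59.]
692 px [431. 189.] lo [0.407 0.283 0.014] hi [0.475 0.349 0.082] rect [439.5 322.5] [76.9 65.3] 63.6 col [107.  90.  72.]
1686 px [573. 225.] lo [0.658 0.548 0.015] hi [0.744 0.597 0.184] rect [699.2 573. ] [93.6 53.5] 1.4 col [96. 54. 37.]
477 px [249. 205.] lo [ 0.334 -0.205  0.014] hi [ 0.391 -0.157  0.095] rect [ 360.8 -180.4] [64.5 42.2] 30.9 col [ 74. 118. 100.]
628 px [398. 207.] lo [0.449 0.161 0.014] hi [0.508 0.24  0.082] rect [469.  202.9] [65.1 79.8] 25.7 col [124.   97.   84.5]
460 px [196. 214.] lo [ 0.325 -0.34   0.015] hi [ 0.384 -0.304  0.095] rect [ 354.  -321.7] [63.1 39.9] 1.5 col [ 71. 104.  54.]
476 px [227. 229.] lo [ 0.403 -0.275  0.014] hi [ 0.462 -0.238  0.095] rect [ 431.5 -256.2] [39.9 65.4] 85.5 col [148.  93.  60.]
651 px [485. 226.] lo [0.595 0.352 0.015] hi [0.645 0.402 0.074] rect [617.4 379.2] [56.9 58.1] 72.9 col [166. 168. 155.]
471 px [276. 231.] lo [ 0.449 -0.165  0.015] hi [ 0.508 -0.123  0.095
[... 2966 characters left out ...]
-124.1] [201.4  49.5] 57.9 col [49. 92. 83.]
1768 px [328. 339.] lo [ 0.322 -0.342  0.015] hi [ 0.456 -0.242  0.095] rect [ 388.7 -290.1] [165.6  60.4] 39.9 col [75.5 87.  47. ]
1011 px [385. 346.] lo [ 0.428 -0.393  0.014] hi [ 0.487 -0.352  0.095] rect [ 458.9 -372.3] [64.5 42.3] 16.5 col [130.  78.  49.]
735 px [478. 344.] lo [ 0.559 -0.458  0.012] hi [ 0.743 -0.438  0.027] rect [ 657.4 -446.1] [201.8  25.2] 0.0 col [167. 162. 157.]
690 px [554. 346.] lo [ 0.595 -0.597  0.056] hi [ 0.718 -0.57   0.13 ] rect [ 657.8 -584.2] [130.9  31. ] 0.0 col [203. 160.  80.]
853 px [424. 411.] lo [ 0.411 -0.527  0.014] hi [ 0.451 -0.487  0.053] rect [ 432.6 -505.5] [45.1 43.3] 59.3 col [172. 171. 166.]
```

```bash
cat >> h.py <<'E'
def look():
    out=[]
    for n in("scene","side"):
        d=get_image(n); out.append((n,cloud(d),d["img"]))
    return out
def near(P,c,r,z0,z1):
    return P[(np.hypot(P[...,0]-c[0],P[...,1]-c[1])<r)&(P[...,2]>z0)&(P[...,2]<z1)]
def rect(Q):
    c,(w,h),a=cv2.minAreaRect((Q[:,:2]*1000).astype(np.float32))
    if w<h: w,h,a=h,w,a+90
    return np.round(c,1),round(w,1),round(h,1),round((a+90)%180-90,1)  # long-axis angle
def goto(x,y,z,yaw):
    """az total (deg) to bring tool y to world angle yaw (mod 180), then shift in turned tool axes, mm"""
    s=read_state(); M=R.from_quat(s["orientation"]).as_matrix()
    cur=np.degrees(np.arctan2(M[1,1],M[0,1])); az=-((yaw-cur+90)%180-90)
    a=np.radians(cur-az); Y=np.array([np.cos(a),np.sin(a)]); X=np.array([Y[1]*-1,Y[0]])  # z down: x = y cross z
    X=np.cross([*Y,0],[0,0,-1])[:2]
    d=(np.array([x,y])-s["eef_pos"][:2])*1000
    print("t %.1f pos %s yaw %.1f tilt %s | az %.2f  x %.1f y %.1f z %.1f"%(s["t"],s["eef_pos"].round(4),cur,M[:,2].round(4),az,d@X,d@Y,(s["eef_pos"][2]-z)*1000),"F",s["ft_force"].round(1),"gap",round(float(s["finger_gap"]),3),"q6",s["qpos"][5].round(2))
E
cat > meas.py <<'E'
from h import *
import sys
O=look()
for n,P,I in O:
    hsv=cv2.cvtColor(I,cv2.COLOR_RGB2HSV).astype(int)
    print('==',n)
    for nm,c in (("A",(.469,.202)),("B",(.4385,.322))):
        Q=near(P,c,.08,.012,.085); T=near(P,c,.08,.073,.085)
        print(nm,'all',*rect(Q),'| top',*rect(T),'mean',T.mean(0).round(4))
    for nm,c in (("C1",(.4305,-.256)),("C2",(.477,-.144)),("C3",(.46,-.3715))):
        Q=near(P,c,.045,.012,.1); T=near(P,c,.045,.085,.1)
        print(nm,'all',*rect(Q),'| top',*rect(T), T.shape)
    W=P[(P[...,0]>.54)&(P[...,0]<.71)&(P[...,1]>-.3)&(P[...,1]<.3)&(P[...,2]>.0225)&(P[...,2]<.029)]
    W=W[W[:,1]<.09]
    print('walls',*rect(W))
    red=(hsv[...,0]<8)|(hsv[...,0]>172); m=red&(hsv[...,1]>130)&(P[...,2]>.025)&(P[...,2]<.075)&(abs(P[...,0]-.6)<.1)&(abs(P[...,1]-.15)<.1)
    Q=P[m]; print('peg',len(Q),*rect(Q),Q[:,2].max().round(3),'top',np.median(Q[Q[:,2]>.061],0).round(4))
E
python3 meas.py
```

```text
== scene
A all [460.7 219.2] 117.7 64.5 -64.2 | top [469.6 201.1] 60.4 10.4 -64.4 mean [0.4702 0.2008 0.0799]
B all [438.3 323. ] 76.4 67.2 64.2 | top [437.1 322.4] 58.8 13.8 65.3 mean [0.439  0.3222 0.0789]
C1 all [ 430.9 -256.1] 66.0 39.9 -4.9 | top [ 430.8 -256.1] 65.8 27.0 -4.1 (92, 3)
C2 all [ 478.5 -143.7] 62.9 40.5 -18.6 | top [ 478.2 -144.4] 62.9 27.1 -17.8 (87, 3)
C3 all [ 461.3 -371.5] 64.8 40.0 24.9 | top [ 461.1 -370.7] 65.8 28.1 20.3 (99, 3)
walls [626.6 -94.1] 369.8 105.9 -87.4
peg 55 [604.4 145.9] 13.2 13.2 61.9 0.071 top [0.6049 0.1449 0.0674]
== side
A all [458.3 217.1] 116.4 71.3 -61.0 | top [466.4 201. ] 59.7 12.6 -63.3 mean [0.4668 0.2005 0.0787]
B all [437.4 321.2] 80.0 62.6 65.2 | top [437.9 323.3] 65.7 7.9 65.2 mean [0.4351 0.3181 0.0801]
C1 all [ 429.7 -256.5] 63.0 42.1 -8.0 | top [ 429.5 -257.7] 63.9 29.3 -5.8 (118, 3)
C2 all [ 475.6 -143.8] 63.4 43.7 -17.8 | top [ 476.  -143.3] 63.5 31.1 -19.0 (76, 3)
C3 all [ 458.3 -371.5] 66.3 41.0 20.6 | top [ 458.4 -371.7] 66.2 27.9 20.8 (170, 3)
walls [626.2 -96.2] 370.6 108.1 -86.9
peg 105 [598.9 145.7] 20.1 16.8 30.3 0.07 top [0.5978 0.1457 0.0658]
```

```bash
python3 -c "
from h import *
goto(.4375,.322,.18,-25)"
```

```text
t 0.2 pos [0.2498 0.5997 0.2556] yaw 67.4 tilt [-7.0e-04 -1.1e-03 -1.0e+00] | az -87.62  x 172.4 y -287.4 z 75.6 F [-0.3  0.1  0. ] gap 0.998 q6 -0.17
```

Emit:
drive_tool --commands '[{"az": 8.4,"claw": -1},{"az": 8.4},{"az": 8.4},{"az": 8.4},{"az": 8.4},{"az": 8.4},{"az": 8.4},{"az": 8.4},{"az": 8.4},{"az": 8.4},{"az": 8.4},{"z": 0}]'

```text
$.commands[0]: bad value
```

```bash
sed -i 's/az=-((yaw-cur+90)%180-90)/az=cur-yaw/' h.py; python3 -c "
from h import *
goto(.4375,.322,.18,-25)"
```

```text
t 0.2 pos [0.2498 0.5997 0.2556] yaw 67.4 tilt [-7.0e-04 -1.1e-03 -1.0e+00] | az 92.38  x -172.4 y 287.4 z 75.6 F [-0.3  0.1  0. ] gap 0.998 q6 -0.17
```

Emit:
drive_tool --commands '[{"x": 0,"y": 0,"z": 0,"ax": 0,"ay": 0,"az": 8.4,"claw": -1},{"x": 0,"y": 0,"z": 0,"ax": 0,"ay": 0,"az": 8.4,"claw": -1},{"x": 0,"y": 0,"z": 0,"ax": 0,"ay": 0,"az": 8.4,"claw": -1},{"x": 0,"y": 0,"z": 0,"ax": 0,"ay": 0,"az": 8.4,"claw": -1},{"x": 0,"y": 0,"z": 0,"ax": 0,"ay": 0,"az": 8.4,"claw": -1},{"x": 0,"y": 0,"z": 0,"ax": 0,"ay": 0,"az": 8.4,"claw": -1},{"x": 0,"y": 0,"z": 0,"ax": 0,"ay": 0,"az": 8.4,"claw": -1},{"x": 0,"y": 0,"z": 0,"ax": 0,"ay": 0,"az": 8.4,"claw": -1},{"x": 0,"y": 0,"z": 0,"ax": 0,"ay": 0,"az": 8.4,"claw": -1},{"x": 0,"y": 0,"z": 0,"ax": 0,"ay": 0,"az": 8.4,"claw": -1},{"x": 0,"y": 0,"z": 0,"ax": 0,"ay": 0,"az": 8.4,"claw": -1}]'

```text
t: 1.3
eef_pos: [0.2499, 0.5999, 0.256]
orientation: [0.845, 0.535, -0.0, 0.0]
ft_force: [0.2, 0.2, 1.1]
finger_gap: 1.0
gripper_force: 0.0
```

```bash
python3 -c "
from h import *
goto(.4375,.322,.18,-25)"
```

```text
t 1.3 pos [0.2499 0.5999 0.256 ] yaw -25.4 tilt [-3.e-04 -5.e-04 -1.e+00] | az -0.37  x -172.6 y 287.4 z 76.0 F [0.2 0.2 1.1] gap 1.0 q6 1.44
```

Emit:
drive_tool --commands '[{"x": -17.25,"y": 28.7,"z": 7.6,"ax": 0,"ay": 0,"az": -0.4,"claw": -1},{"x": -17.25,"y": 28.7,"z": 7.6,"ax": 0,"ay": 0,"az": 0,"claw": -1},{"x": -17.25,"y": 28.7,"z": 7.6,"ax": 0,"ay": 0,"az": 0,"claw": -1},{"x": -17.25,"y": 28.7,"z": 7.6,"ax": 0,"ay": 0,"az": 0,"claw": -1},{"x": -17.25,"y": 28.7,"z": 7.6,"ax": 0,"ay": 0,"az": 0,"claw": -1},{"x": -17.25,"y": 28.7,"z": 7.6,"ax": 0,"ay": 0,"az": 0,"claw": -1},{"x": -17.25,"y": 28.7,"z": 7.6,"ax": 0,"ay": 0,"az": 0,"claw": -1},{"x": -17.25,"y": 28.7,"z": 7.6,"ax": 0,"ay": 0,"az": 0,"claw": -1},{"x": -17.25,"y": 28.7,"z": 7.6,"ax": 0,"ay": 0,"az": 0,"claw": -1},{"x": -17.25,"y": 28.7,"z": 7.6,"ax": 0,"ay": 0,"az": 0,"claw": -1},{"x": 0,"y": 0,"z": 0,"ax": 0,"ay": 0,"az": 0,"claw": -1}]'

```text
t: 2.4
eef_pos: [0.4399, 0.3207, 0.1791]
orientation: [0.843, 0.538, -0.001, 0.0]
ft_force: [0.9, -0.3, -0.8]
finger_gap: 1.002
gripper_force: 0.0
```

```bash
python3 -c "
from h import *
goto(.4375,.322,.055,-25)
d=get_image('wrist');save('w1.png',d['img']);print(d['mount'].round(3),d['fovy'],d['cx'],d['cy'])"
```

```text
t 2.4 pos [0.4399 0.3207 0.1791] yaw -24.9 tilt [-0.0016 -0.0015 -1.    ] | az 0.13  x 0.2 y -2.8 z 124.1 F [ 0.9 -0.3 -0.8] gap 1.002 q6 0.86
[[-0.    -0.95  -0.311  0.078]
 [ 1.    -0.    -0.    -0.   ]
 [ 0.    -0.311  0.95  -0.119]
 [ 0.     0.     0.     1.   ]] 65.70646984690485 320.68287606413287 238.21822390941924
```

View pics/w1.png

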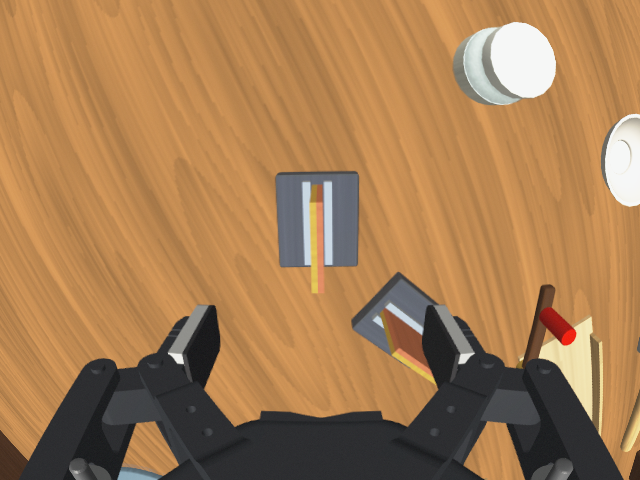

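The wrist view shows the pair centred under the gripper: foot at (317,220), sheets at about column 318. The fingers are clear of the second pair, so I descend and grip.

Emit:
drive_tool --commands '[{"x": 0,"y": -2,"z": 25,"ax": 0,"ay": 0,"az": 0,"claw": -1},{"x": 0,"y": 0,"z": 25,"ax": 0,"ay": 0,"az": 0,"claw": -1},{"x": 0,"y": 0,"z": 25,"ax": 0,"ay": 0,"az": 0,"claw": -1},{"x": 0,"y": 0,"z": 25,"ax": 0,"ay": 0,"az": 0,"claw": -1},{"x": 0,"y": 0,"z": 24,"ax": 0,"ay": 0,"az": 0,"claw": -1},{"x": 0,"y": 0,"z": 0,"ax": 0,"ay": 0,"az": 0,"claw": 1},{"x": 0,"y": 0,"z": 0,"ax": 0,"ay": 0,"az": 0,"claw": 1},{"x": 0,"y": 0,"z": 0,"ax": 0,"ay": 0,"az": 0,"claw": 1},{"x": 0,"y": 0,"z": 0,"ax": 0,"ay": 0,"az": 0,"claw": 1},{"x": 0,"y": 0,"z": 0,"ax": 0,"ay": 0,"az": 0,"claw": 1},{"x": 0,"y": 0,"z": 0,"ax": 0,"ay": 0,"az": 0,"claw": 1},{"x": 0,"y": 0,"z": 0,"ax": 0,"ay": 0,"az": 0,"claw": 1}]' --newtons 60

```text
t: 3.65
eef_pos: [0.4381, 0.3245, 0.0573]
orientation: [0.842, 0.54, 0.001, 0.0]
ft_force: [1.9, -1.2, 3.7]
finger_gap: 0.084
gripper_force: 61.8
```

Emit:
drive_tool --commands '[{"x": 0,"y": 0,"z": -20,"ax": 0,"ay": 0,"az": 0,"claw": 1},{"x": 0,"y": 0,"z": -30,"ax": 0,"ay": 0,"az": 0,"claw": 1},{"x": 0,"y": 0,"z": -30,"ax": 0,"ay": 0,"az": 0,"claw": 1},{"x": 0,"y": 0,"z": -30,"ax": 0,"ay": 0,"az": 0,"claw": 1},{"x": 0,"y": 0,"z": -30,"ax": 0,"ay": 0,"az": 0,"claw": 1},{"x": 0,"y": 0,"z": 0,"ax": 0,"ay": 0,"az": -7,"claw": 1},{"x": 0,"y": 0,"z": 0,"ax": 0,"ay": 0,"az": -7,"claw": 1},{"x": 0,"y": 0,"z": 0,"ax": 0,"ay": 0,"az": -7,"claw": 1},{"x": 0,"y": 0,"z": 0,"ax": 0,"ay": 0,"az": -7,"claw": 1},{"x": 0,"y": 0,"z": 0,"ax": 0,"ay": 0,"az": 0,"claw": 1}]'

```text
t: 4.65
eef_pos: [0.4355, 0.3237, 0.1942]
orientation: [0.686, 0.728, -0.002, -0.001]
ft_force: [0.1, 0.1, -6.5]
finger_gap: 0.079
gripper_force: 60.4
```

```bash
python3 -c "
from h import *
goto(.6311,-.1969,.16,2.8)"
```

```text
t 4.7 pos [0.4355 0.3237 0.1942] yaw 3.4 tilt [-0.0042 -0.0016 -1.    ] | az 0.56  x -529.6 y 169.9 z 34.2 F [ 0.1  0.1 -6.5] gap 0.079 q6 0.37
```

Emit:
drive_tool --commands '[{"x": -35.3,"y": 11.3,"z": 0,"ax": 0,"ay": 0,"az": 0.5,"claw": 1},{"x": -35.3,"y": 11.3,"z": 0,"ax": 0,"ay": 0,"az": 0,"claw": 1},{"x": -35.3,"y": 11.3,"z": 0,"ax": 0,"ay": 0,"az": 0,"claw": 1},{"x": -35.3,"y": 11.3,"z": 0,"ax": 0,"ay": 0,"az": 0,"claw": 1},{"x": -35.3,"y": 11.3,"z": 0,"ax": 0,"ay": 0,"az": 0,"claw": 1},{"x": -35.3,"y": 11.3,"z": 0,"ax": 0,"ay": 0,"az": 0,"claw": 1},{"x": -35.3,"y": 11.3,"z": 0,"ax": 0,"ay": 0,"az": 0,"claw": 1},{"x": -35.3,"y": 11.3,"z": 0,"ax": 0,"ay": 0,"az": 0,"claw": 1},{"x": -35.3,"y": 11.3,"z": 0,"ax": 0,"ay": 0,"az": 0,"claw": 1},{"x": -35.3,"y": 11.3,"z": 0,"ax": 0,"ay": 0,"az": 0,"claw": 1},{"x": -35.3,"y": 11.3,"z": 0,"ax": 0,"ay": 0,"az": 0,"claw": 1},{"x": -35.3,"y": 11.3,"z": 0,"ax": 0,"ay": 0,"az": 0,"claw": 1}]'

```text
t: 5.85
eef_pos: [0.5934, -0.0929, 0.1948]
orientation: [0.69, 0.723, -0.0, -0.001]
ft_force: [0.5, 0.1, -5.9]
finger_gap: 0.085
gripper_force: 60.4
```

Emit:
drive_tool --commands '[{"x": -35.3,"y": 11.3,"z": 10,"ax": 0,"ay": 0,"az": 0,"claw": 1},{"x": -35.3,"y": 11.3,"z": 10,"ax": 0,"ay": 0,"az": 0,"claw": 1},{"x": -35.3,"y": 11.3,"z": 10,"ax": 0,"ay": 0,"az": 0,"claw": 1},{"x": 0,"y": 0,"z": 0,"ax": 0,"ay": 0,"az": 0,"claw": 1},{"x": 0,"y": 0,"z": 0,"ax": 0,"ay": 0,"az": 0,"claw": 1}]'

```text
t: 6.35
eef_pos: [0.6322, -0.196, 0.1641]
orientation: [0.69, 0.723, -0.0, -0.002]
ft_force: [0.3, 0.5, -5.3]
finger_gap: 0.085
gripper_force: 60.8
```

```bash
python3 -c "
from h import *
goto(.6311,-.1969,.064,2.8)"; python3 meas.py | egrep "==|A|wall|peg"
```

```text
t 6.3 pos [ 0.6322 -0.196   0.1641] yaw 2.7 tilt [-0.0035  0.0024 -1.    ] | az -0.13  x -0.9 y -1.1 z 100.1 F [ 0.3  0.5 -5.3] gap 0.085 q6 -0.52
== scene
A all [469.3 201.7] 79.4 65.5 -65.9 | top [469.  201.5] 61.2 10.4 -62.0 mean [0.4705 0.1999 0.0796]
walls [626.6 -94.5] 369.5 106.8 -87.0
peg 53 [604.8 145.5] 14.5 12.6 -28.1 0.07 top [0.6043 0.1444 0.067 ]
== side
A all [465.9 200.6] 80.0 67.5 -62.5 | top [468.6 201.7] 62.1 13.1 -62.3 mean [0.4672 0.2007 0.0784]
walls [626.5 -96.9] 370.8 109.6 -86.5
peg 107 [599.8 146.1] 18.7 17.4 49.3 0.07 top [0.5995 0.1453 0.0667]meas.py:9: RuntimeWarning: Mean of empty slice.
  print(nm,'all',*rect(Q),'| top',*rect(T),'mean',T.mean(0).round(4))
  ret = um.true_divide(
```

Emit:
drive_tool --commands '[{"x": -1,"y": -1,"z": 25,"ax": 0,"ay": 0,"az": 0,"claw": 1},{"x": 0,"y": 0,"z": 25,"ax": 0,"ay": 0,"az": 0,"claw": 1},{"x": 0,"y": 0,"z": 25,"ax": 0,"ay": 0,"az": 0,"claw": 1},{"x": 0,"y": 0,"z": 15,"ax": 0,"ay": 0,"az": 0,"claw": 1},{"x": 0,"y": 0,"z": 6,"ax": 0,"ay": 0,"az": 0,"claw": 1},{"x": 0,"y": 0,"z": 4,"ax": 0,"ay": 0,"az": 0,"claw": 1},{"x": 0,"y": 0,"z": 1,"ax": 0,"ay": 0,"az": 0,"claw": 1},{"x": 0,"y": 0,"z": 0,"ax": 0,"ay": 0,"az": 0,"claw": 1},{"x": 0,"y": 0,"z": 0,"ax": 0,"ay": 0,"az": 0,"claw": 1}]'

```text
t: 7.35
eef_pos: [0.633, -0.1973, 0.0665]
orientation: [0.689, 0.725, 0.0, 0.001]
ft_force: [0.1, 0.7, -6.1]
finger_gap: 0.087
gripper_force: 60.7
```

Emit:
drive_tool --commands '[{"x": 0,"y": 0,"z": 1.5,"ax": 0,"ay": 0,"az": 0,"claw": 1},{"x": 0,"y": 0,"z": 1.5,"ax": 0,"ay": 0,"az": 0,"claw": 1},{"x": 0,"y": 0,"z": 0,"ax": 0,"ay": 0,"az": 0,"claw": 1}]'

```text
t: 7.65
eef_pos: [0.6324, -0.197, 0.0624]
orientation: [0.689, 0.725, 0.0, 0.0]
ft_force: [-0.1, -0.7, -5.4]
finger_gap: 0.084
gripper_force: 60.9
```

Emit:
drive_tool --commands '[{"x": 0,"y": 0,"z": 1,"ax": 0,"ay": 0,"az": 0,"claw": 1},{"x": 0,"y": 0,"z": 1,"ax": 0,"ay": 0,"az": 0,"claw": 1},{"x": 0,"y": 0,"z": 0,"ax": 0,"ay": 0,"az": 0,"claw": 1}]'

```text
t: 7.95
eef_pos: [0.6325, -0.197, 0.0623]
orientation: [0.689, 0.725, -0.0, -0.0]
ft_force: [-6.6, 2.8, 7.1]
finger_gap: 0.087
gripper_force: 63.0
```

Floor contact (the force turned positive). Release and retreat.

Emit:
drive_tool --commands '[{"x": 0,"y": 0,"z": -1,"ax": 0,"ay": 0,"az": 0,"claw": -1},{"x": 0,"y": 0,"z": 0,"ax": 0,"ay": 0,"az": 0,"claw": -1},{"x": 0,"y": 0,"z": 0,"ax": 0,"ay": 0,"az": 0,"claw": -1},{"x": 0,"y": 0,"z": 0,"ax": 0,"ay": 0,"az": 0,"claw": -1},{"x": 0,"y": 0,"z": 0,"ax": 0,"ay": 0,"az": 0,"claw": -1},{"x": 0,"y": 0,"z": -25,"ax": 0,"ay": 0,"az": 0,"claw": -1},{"x": 0,"y": 0,"z": -35,"ax": 0,"ay": 0,"az": 0,"claw": -1},{"x": 0,"y": 0,"z": -40,"ax": 0,"ay": 0,"az": 0,"claw": -1},{"x": 0,"y": 0,"z": -40,"ax": 0,"ay": 0,"az": 0,"claw": -1},{"x": 0,"y": 0,"z": 0,"ax": 0,"ay": 0,"az": 0,"claw": -1}]'

```text
t: 8.95
eef_pos: [0.6357, -0.1985, 0.2093]
orientation: [0.689, 0.725, 0.002, 0.006]
ft_force: [0.1, -0.3, 1.1]
finger_gap: 1.0
gripper_force: 0.0
```

```bash
sed -i 's/("B",(.4385,.322))/("P1",(.6315,-.197))/' meas.py; python3 meas.py | egrep "==|A|P1"; python3 -c "
from h import *
goto(.4685,.2012,.18,26)"
```

```text
== scene
A all [469.2 201.6] 77.2 65.3 -64.5 | top [468.  203.5] 63.1 9.5 -64.6 mean [0.4695 0.2017 0.0795]
P1 all [ 631.7 -204.2] 144.4 104.2 -87.2 | top [ 633.1 -198.2] 59.1 11.3 -87.6 mean [ 0.6353 -0.198   0.0797]
== side
A all [468.7 200.7] 79.4 70.3 -62.7 | top [468.  201.5] 62.8 13.3 -64.3 mean [0.4671 0.2001 0.0785]
P1 all [ 629.9 -204.5] 143.3 105.2 -88.3 | top [ 631.2 -198.2] 62.0 11.2 -86.2 mean [ 0.6293 -0.2025  0.0794]
t 9.1 pos [ 0.6328 -0.1972  0.2026] yaw 2.9 tilt [ 0.0023 -0.0012 -1.    ] | az -23.12  x 430.1 y 27.0 z 22.6 F [ 0.3  0.2 -0.6] gap 0.999 q6 -0.52
```

Emit:
drive_tool --commands '[{"x": 0,"y": 0,"z": 0,"ax": 0,"ay": 0,"az": -7.7,"claw": -1},{"x": 0,"y": 0,"z": 0,"ax": 0,"ay": 0,"az": -7.7,"claw": -1},{"x": 0,"y": 0,"z": 0,"ax": 0,"ay": 0,"az": -7.7,"claw": -1}]'

```text
t: 9.35
eef_pos: [0.6312, -0.1964, 0.1985]
orientation: [0.528, 0.849, -0.0, -0.002]
ft_force: [0.1, -1.3, 0.3]
finger_gap: 0.998
gripper_force: 0.0
```

Emit:
drive_tool --commands '[{"x": 39,"y": 2.5,"z": 2,"ax": 0,"ay": 0,"az": 0,"claw": -1},{"x": 39,"y": 2.5,"z": 2,"ax": 0,"ay": 0,"az": 0,"claw": -1},{"x": 39,"y": 2.5,"z": 2,"ax": 0,"ay": 0,"az": 0,"claw": -1},{"x": 39,"y": 2.5,"z": 2,"ax": 0,"ay": 0,"az": 0,"claw": -1},{"x": 39,"y": 2.5,"z": 2,"ax": 0,"ay": 0,"az": 0,"claw": -1},{"x": 39,"y": 2.5,"z": 2,"ax": 0,"ay": 0,"az": 0,"claw": -1},{"x": 39,"y": 2.5,"z": 2,"ax": 0,"ay": 0,"az": 0,"claw": -1},{"x": 39,"y": 2.5,"z": 2,"ax": 0,"ay": 0,"az": 0,"claw": -1},{"x": 39,"y": 2.5,"z": 2,"ax": 0,"ay": 0,"az": 0,"claw": -1},{"x": 39,"y": 2.5,"z": 2,"ax": 0,"ay": 0,"az": 0,"claw": -1},{"x": 39,"y": 2.5,"z": 2,"ax": 0,"ay": 0,"az": 0,"claw": -1},{"x": 0,"y": 0,"z": 0,"ax": 0,"ay": 0,"az": 0,"claw": -1}]'

```text
t: 10.55
eef_pos: [0.4657, 0.2036, 0.1766]
orientation: [0.528, 0.849, -0.001, -0.002]
ft_force: [0.1, -0.6, 0.3]
finger_gap: 0.998
gripper_force: 0.0
```

Emit:
drive_tool --commands '[{"x": 0,"y": 0,"z": 0,"ax": 0,"ay": 0,"az": 0,"claw": -1}]'

```text
t: 10.65
eef_pos: [0.4677, 0.2011, 0.1775]
orientation: [0.529, 0.848, -0.001, -0.001]
ft_force: [-0.5, -0.2, -0.1]
finger_gap: 1.0
gripper_force: 0.0
```

```bash
cat >> h.py <<'E'
def wcloud():
    s=read_state(); d=get_image("wrist"); h,w=d["range_z"].shape; f=h/2/np.tan(np.radians(d["fovy"])/2)
    v,u=np.mgrid[:h,:w]; dx,dy=u-d["cx"],v-d["cy"]; r=np.hypot(dx,dy)+1e-9; t=r/f
    Z=d["range_z"].astype(float); k=Z*np.tan(t)/r
    P=np.stack([dx*k,dy*k,Z],-1); M=d["mount"]; T=P@M[:3,:3].T+M[:3,3]
    return T@R.from_quat(s["orientation"]).as_matrix().T+s["eef_pos"], d["img"]
E
python3 -c "
from h import *
goto(.4685,.2012,.055,26)
P,I=wcloud()
T=near(P,(.4685,.2012),.06,.073,.09);F=near(P,(.4685,.2012),.06,.013,.09);print(rect(T),rect(F),np.median(T[:,2]))"
```

```text
t 10.7 pos [0.4677 0.2011 0.1775] yaw 26.1 tilt [-3.2e-03 -9.0e-04 -1.0e+00] | az 0.09  x -0.3 y 0.7 z 122.5 F [-0.5 -0.2 -0.1] gap 1.0 q6 -0.27
(array([468. , 201.1]), 59.9, 7.6, -64.0) (array([467.7, 201.2]), 75.7, 64.5, -64.2) 0.08093517567874972
```

Emit:
drive_tool --commands '[{"x": 0,"y": 0,"z": 25,"ax": 0,"ay": 0,"az": 0,"claw": -1},{"x": 0,"y": 0,"z": 25,"ax": 0,"ay": 0,"az": 0,"claw": -1},{"x": 0,"y": 0,"z": 25,"ax": 0,"ay": 0,"az": 0,"claw": -1},{"x": 0,"y": 0,"z": 25,"ax": 0,"ay": 0,"az": 0,"claw": -1},{"x": 0,"y": 0,"z": 22,"ax": 0,"ay": 0,"az": 0,"claw": -1},{"x": 0,"y": 0,"z": 0,"ax": 0,"ay": 0,"az": 0,"claw": 1},{"x": 0,"y": 0,"z": 0,"ax": 0,"ay": 0,"az": 0,"claw": 1},{"x": 0,"y": 0,"z": 0,"ax": 0,"ay": 0,"az": 0,"claw": 1},{"x": 0,"y": 0,"z": 0,"ax": 0,"ay": 0,"az": 0,"claw": 1},{"x": 0,"y": 0,"z": 0,"ax": 0,"ay": 0,"az": 0,"claw": 1},{"x": 0,"y": 0,"z": 0,"ax": 0,"ay": 0,"az": 0,"claw": 1},{"x": 0,"y": 0,"z": 0,"ax": 0,"ay": 0,"az": 0,"claw": 1}]'

```text
t: 11.9
eef_pos: [0.4698, 0.2009, 0.0583]
orientation: [0.53, 0.848, 0.0, 0.001]
ft_force: [-0.5, -1.4, 6.1]
finger_gap: 0.085
gripper_force: 60.1
```

Emit:
drive_tool --commands '[{"x": 0,"y": 0,"z": -20,"ax": 0,"ay": 0,"az": 0,"claw": 1},{"x": 0,"y": 0,"z": -30,"ax": 0,"ay": 0,"az": 0,"claw": 1},{"x": 0,"y": 0,"z": -30,"ax": 0,"ay": 0,"az": 0,"claw": 1},{"x": 0,"y": 0,"z": -30,"ax": 0,"ay": 0,"az": 0,"claw": 1},{"x": 0,"y": 0,"z": -30,"ax": 0,"ay": 0,"az": 0,"claw": 1},{"x": 0,"y": 0,"z": 0,"ax": 0,"ay": 0,"az": 7.7,"claw": 1},{"x": 0,"y": 0,"z": 0,"ax": 0,"ay": 0,"az": 7.7,"claw": 1},{"x": 0,"y": 0,"z": 0,"ax": 0,"ay": 0,"az": 7.7,"claw": 1},{"x": 0,"y": 0,"z": 0,"ax": 0,"ay": 0,"az": 0,"claw": 1},{"x": 0,"y": 0,"z": 0,"ax": 0,"ay": 0,"az": 0,"claw": 1}]'

```text
t: 12.9
eef_pos: [0.4682, 0.2007, 0.1961]
orientation: [0.688, 0.726, -0.001, -0.001]
ft_force: [0.2, 0.4, -6.1]
finger_gap: 0.09
gripper_force: 59.6
```

```bash
python3 -c "
from h import *
goto(.6263,-.097,.17,2.8)"
```

```text
t 12.9 pos [0.4682 0.2007 0.1961] yaw 3.0 tilt [-2.3e-03 -4.0e-04 -1.0e+00] | az 0.25  x -305.0 y 143.4 z 26.1 F [ 0.2  0.4 -6.1] gap 0.09 q6 0.13
```

Emit:
drive_tool --commands '[{"x": -30.5,"y": 14.35,"z": 2.6,"ax": 0,"ay": 0,"az": 0.2,"claw": 1},{"x": -30.5,"y": 14.35,"z": 2.6,"ax": 0,"ay": 0,"az": 0,"claw": 1},{"x": -30.5,"y": 14.35,"z": 2.6,"ax": 0,"ay": 0,"az": 0,"claw": 1},{"x": -30.5,"y": 14.35,"z": 2.6,"ax": 0,"ay": 0,"az": 0,"claw": 1},{"x": -30.5,"y": 14.35,"z": 2.6,"ax": 0,"ay": 0,"az": 0,"claw": 1},{"x": -30.5,"y": 14.35,"z": 2.6,"ax": 0,"ay": 0,"az": 0,"claw": 1},{"x": -30.5,"y": 14.35,"z": 2.6,"ax": 0,"ay": 0,"az": 0,"claw": 1},{"x": -30.5,"y": 14.35,"z": 2.6,"ax": 0,"ay": 0,"az": 0,"claw": 1},{"x": -30.5,"y": 14.35,"z": 2.6,"ax": 0,"ay": 0,"az": 0,"claw": 1},{"x": -30.5,"y": 14.35,"z": 2.6,"ax": 0,"ay": 0,"az": 0,"claw": 1},{"x": 0,"y": 0,"z": 0,"ax": 0,"ay": 0,"az": 0,"claw": 1},{"x": 0,"y": 0,"z": 0,"ax": 0,"ay": 0,"az": 0,"claw": 1}]'

```text
t: 14.1
eef_pos: [0.6264, -0.0976, 0.1702]
orientation: [0.69, 0.724, -0.0, -0.001]
ft_force: [0.7, 0.8, -5.9]
finger_gap: 0.082
gripper_force: 60.0
```

```bash
python3 -c "
from h import *
goto(.6263,-.097,.064,2.8)"
```

```text
t 14.1 pos [ 0.6264 -0.0976  0.1702] yaw 2.7 tilt [-0.0018  0.001  -1.    ] | az -0.10  x 0.6 y -0.1 z 106.2 F [ 0.7  0.8 -5.9] gap 0.082 q6 -0.38
```

Emit:
drive_tool --commands '[{"x": 0,"y": 0,"z": 25,"ax": 0,"ay": 0,"az": 0,"claw": 1},{"x": 0,"y": 0,"z": 25,"ax": 0,"ay": 0,"az": 0,"claw": 1},{"x": 0,"y": 0,"z": 25,"ax": 0,"ay": 0,"az": 0,"claw": 1},{"x": 0,"y": 0,"z": 18,"ax": 0,"ay": 0,"az": 0,"claw": 1},{"x": 0,"y": 0,"z": 9,"ax": 0,"ay": 0,"az": 0,"claw": 1},{"x": 0,"y": 0,"z": 3,"ax": 0,"ay": 0,"az": 0,"claw": 1},{"x": 0,"y": 0,"z": 1,"ax": 0,"ay": 0,"az": 0,"claw": 1},{"x": 0,"y": 0,"z": 1,"ax": 0,"ay": 0,"az": 0,"claw": 1},{"x": 0,"y": 0,"z": 0,"ax": 0,"ay": 0,"az": 0,"claw": 1}]'

```text
t: 15.0
eef_pos: [0.6275, -0.0974, 0.0654]
orientation: [0.69, 0.723, 0.0, 0.001]
ft_force: [0.1, -0.0, -6.4]
finger_gap: 0.085
gripper_force: 59.9
```

Emit:
drive_tool --commands '[{"x": 0,"y": 0,"z": 1.2,"ax": 0,"ay": 0,"az": 0,"claw": 1},{"x": 0,"y": 0,"z": 1.2,"ax": 0,"ay": 0,"az": 0,"claw": 1},{"x": 0,"y": 0,"z": 0,"ax": 0,"ay": 0,"az": 0,"claw": 1}]'

```text
t: 15.3
eef_pos: [0.6274, -0.0972, 0.0634]
orientation: [0.69, 0.723, 0.0, 0.0]
ft_force: [-3.8, 2.2, 4.8]
finger_gap: 0.083
gripper_force: 61.3
```

Emit:
drive_tool --commands '[{"x": 0,"y": 0,"z": -0.5,"ax": 0,"ay": 0,"az": 0,"claw": -1},{"x": 0,"y": 0,"z": 0,"ax": 0,"ay": 0,"az": 0,"claw": -1},{"x": 0,"y": 0,"z": 0,"ax": 0,"ay": 0,"az": 0,"claw": -1},{"x": 0,"y": 0,"z": 0,"ax": 0,"ay": 0,"az": 0,"claw": -1},{"x": 0,"y": 0,"z": 0,"ax": 0,"ay": 0,"az": 0,"claw": -1},{"x": 0,"y": 0,"z": -25,"ax": 0,"ay": 0,"az": 0,"claw": -1},{"x": 0,"y": 0,"z": -35,"ax": 0,"ay": 0,"az": 0,"claw": -1},{"x": 0,"y": 0,"z": -40,"ax": 0,"ay": 0,"az": 0,"claw": -1},{"x": 0,"y": 0,"z": -40,"ax": 0,"ay": 0,"az": 0,"claw": -1},{"x": 0,"y": 0,"z": 0,"ax": 0,"ay": 0,"az": 0,"claw": -1},{"x": 0,"y": 0,"z": 0,"ax": 0,"ay": 0,"az": 0,"claw": -1}]'

```text
t: 16.4
eef_pos: [0.6274, -0.0973, 0.2037]
orientation: [0.69, 0.723, 0.001, 0.001]
ft_force: [-1.2, 0.2, -0.1]
finger_gap: 1.006
gripper_force: 0.0
```

```bash
sed -i 's/("A",(.469,.202))/("P2",(.627,-.097))/' meas.py; python3 meas.py | egrep "==|C|P"; python3 -c "
from h import *
P,I=wcloud()
for c in((.627,-.097),(.632,-.197)): T=near(P,c,.05,.075,.095);print(rect(T),np.median(T[:,2]))
goto(.477,-.144,.2,-18)"
```

```text
== scene
P2 all [ 627.8 -103.9] 145.3 103.2 -88.0 | top [ 628.4 -121.4] 109.8 11.2 -86.8 mean [ 0.6303 -0.1053  0.0795]
P1 all [ 631.6 -197.1] 158.6 103.1 -87.4 | top [ 631.8 -172.9] 109.9 11.1 -86.2 mean [ 0.6344 -0.1873  0.0797]
C1 all [ 431.6 -256.2] 65.6 40.0 -4.5 | top [ 431.5 -255.8] 65.5 26.8 -5.1 (92, 3)
C2 all [ 478.2 -142.7] 61.9 39.8 -27.1 | top [ 477.6 -143.4] 62.0 26.8 -19.3 (83, 3)
C3 all [ 460.3 -371. ] 65.1 40.6 22.0 | top [ 460.3 -371.2] 65.1 27.6 20.0 (99, 3)
== side
P2 all [ 607.1 -111.2] 125.0 116.0 -25.6 | top [ 627.8 -120.3] 111.2 12.6 -86.4 mean [ 0.6248 -0.1087  0.08  ]
P1 all [ 630.3 -196.9] 159.0 104.7 -87.9 | top [ 629.5 -173.1] 111.5 12.5 -86.3 mean [ 0.629  -0.1868  0.0795]
C1 all [ 430.4 -256.8] 65.7 42.1 -7.3 | top [ 430.4 -257.1] 65.0 30.6 -3.6 (121, 3)
C2 all [ 475.2 -143.7] 62.5 45.5 -17.6 | top [ 475.3 -143.4] 62.5 31.2 -17.3 (78, 3)
C3 all [ 459.1 -371.2] 66.3 41.0 19.2 | top [ 459. -371.] 66.7 28.1 20.4 (164, 3)
(array([626.3, -96.7]), 60.3, 7.6, -87.2) 0.0860195211247865
(array([ 631.8, -199.2]), 61.3, 8.0, -87.4) 0.08599100610722696
t 16.6 pos [ 0.6258 -0.0968  0.2003] yaw 2.7 tilt [-0.0033  0.0012 -1.    ] | az 20.68  x -90.9 y -126.9 z 0.3 F [ 0.4 -0.2 -0.1] gap 1.002 q6 -0.38
```

Emit:
drive_tool --commands '[{"x": 0,"y": 0,"z": 0,"ax": 0,"ay": 0,"az": 7,"claw": -1},{"x": 0,"y": 0,"z": 0,"ax": 0,"ay": 0,"az": 7,"claw": -1},{"x": 0,"y": 0,"z": 0,"ax": 0,"ay": 0,"az": 6.7,"claw": -1},{"x": -18.2,"y": -25.4,"z": 0,"ax": 0,"ay": 0,"az": 0,"claw": -1},{"x": -18.2,"y": -25.4,"z": 0,"ax": 0,"ay": 0,"az": 0,"claw": -1},{"x": -18.2,"y": -25.4,"z": 0,"ax": 0,"ay": 0,"az": 0,"claw": -1},{"x": -18.2,"y": -25.4,"z": 0,"ax": 0,"ay": 0,"az": 0,"claw": -1},{"x": -18.2,"y": -25.4,"z": 0,"ax": 0,"ay": 0,"az": 0,"claw": -1},{"x": 0,"y": 0,"z": 0,"ax": 0,"ay": 0,"az": 0,"claw": -1},{"x": 0,"y": 0,"z": 0,"ax": 0,"ay": 0,"az": 0,"claw": -1}]'

```text
t: 17.55
eef_pos: [0.4773, -0.1443, 0.2014]
orientation: [0.809, 0.587, -0.0, -0.001]
ft_force: [-0.2, 0.1, -0.2]
finger_gap: 1.003
gripper_force: 0.0
```

```bash
python3 -c "
from h import *
P,I=wcloud()
T=near(P,(.477,-.144),.045,.08,.105);F=near(P,(.477,-.144),.045,.013,.105);print(rect(T),rect(F),np.median(T[:,2]),np.percentile(T[:,2],98))
F=near(P,(.477,-.144),.045,.013,.04);print(rect(F))
goto(.477,-.144,.083,-18)
save('w2.png',I)"
```

```text
(array([ 475.9, -144.3]), 63.4, 28.3, -19.2) (array([ 475.9, -144.4]), 63.4, 40.5, -18.6) 0.09318060989535798 0.09550006894523995
(array([ 476.3, -144.2]), 40.5, 35.1, 72.6)
t 17.6 pos [ 0.478  -0.1442  0.2017] yaw -18.0 tilt [-6.e-04  7.e-04 -1.e+00] | az -0.03  x -0.1 y -1.0 z 118.7 F [ 0.2  0.3 -0. ] gap 0.995 q6 -0.21
```

View pics/w2.png

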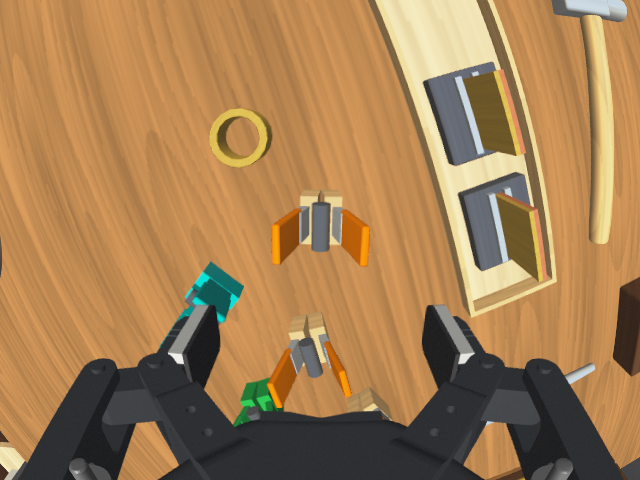

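The wrist view shows the orange clamp centred at (321,230), with both pairs standing in the tray at upper right. Descend, squeeze and lift.

Emit:
drive_tool --commands '[{"x": 0,"y": -1.5,"z": 25,"ax": 0,"ay": 0,"az": 0.5,"claw": -1},{"x": 0,"y": 0,"z": 25,"ax": 0,"ay": 0,"az": 0,"claw": -1},{"x": 0,"y": 0,"z": 25,"ax": 0,"ay": 0,"az": 0,"claw": -1},{"x": 0,"y": 0,"z": 25,"ax": 0,"ay": 0,"az": 0,"claw": -1},{"x": 0,"y": 0,"z": 20,"ax": 0,"ay": 0,"az": 0,"claw": -1},{"x": 0,"y": 0,"z": 0,"ax": 0,"ay": 0,"az": 0,"claw": -1},{"x": 0,"y": 0,"z": 0,"ax": 0,"ay": 0,"az": 0,"claw": 1},{"x": 0,"y": 0,"z": 0,"ax": 0,"ay": 0,"az": 0,"claw": 1},{"x": 0,"y": 0,"z": 0,"ax": 0,"ay": 0,"az": 0,"claw": 1},{"x": 0,"y": 0,"z": 0,"ax": 0,"ay": 0,"az": 0,"claw": 1},{"x": 0,"y": 0,"z": 0,"ax": 0,"ay": 0,"az": 0,"claw": 1},{"x": 0,"y": 0,"z": 0,"ax": 0,"ay": 0,"az": 0,"claw": 1}]' --newtons 30

```text
t: 18.8
eef_pos: [0.4775, -0.1444, 0.0869]
orientation: [0.811, 0.584, -0.0, -0.0]
ft_force: [-11.3, 4.7, 25.2]
finger_gap: 0.533
gripper_force: 27.2
```

Emit:
drive_tool --commands '[{"x": 0,"y": 0,"z": -3,"ax": 0,"ay": 0,"az": 0,"claw": 1},{"x": 0,"y": 0,"z": -3,"ax": 0,"ay": 0,"az": 0,"claw": 1},{"x": 0,"y": 0,"z": 0,"ax": 0,"ay": 0,"az": 0,"claw": 1},{"x": 0,"y": 0,"z": 0,"ax": 0,"ay": 0,"az": 0,"claw": 1}]'

```text
t: 19.2
eef_pos: [0.4767, -0.144, 0.0887]
orientation: [0.812, 0.584, 0.0, 0.0]
ft_force: [-0.0, -0.0, -1.4]
finger_gap: 0.49
gripper_force: 29.3
```

Emit:
drive_tool --commands '[{"x": 0,"y": 0,"z": -20,"ax": 0,"ay": 0,"az": 0,"claw": 1},{"x": 0,"y": 0,"z": -40,"ax": 0,"ay": 0,"az": 0,"claw": 1},{"x": 0,"y": 0,"z": -40,"ax": 0,"ay": 0,"az": 0,"claw": 1},{"x": 0,"y": 0,"z": -40,"ax": 0,"ay": 0,"az": 0,"claw": 1},{"x": 0,"y": 0,"z": 0,"ax": 0,"ay": 0,"az": -7,"claw": 1},{"x": 0,"y": 0,"z": 0,"ax": 0,"ay": 0,"az": -7,"claw": 1},{"x": 0,"y": 0,"z": 0,"ax": 0,"ay": 0,"az": -7,"claw": 1},{"x": 0,"y": 0,"z": 0,"ax": 0,"ay": 0,"az": 0,"claw": 1},{"x": 0,"y": 0,"z": 0,"ax": 0,"ay": 0,"az": 0,"claw": 1}]'

```text
t: 20.1
eef_pos: [0.4763, -0.1439, 0.228]
orientation: [0.693, 0.721, -0.0, -0.0]
ft_force: [0.1, -0.2, -2.0]
finger_gap: 0.478
gripper_force: 30.4
```

```bash
python3 -c "
from h import *
s=read_state();c=s['eef_pos']
d=get_image('side');P=cloud(d);save('s1.png',d['img'])
Q=near(P,c[:2],.04,.1,c[2]);print(c.round(4),np.percentile(Q[:,2],[0,.5,1,2,5]).round(4))
P,I=wcloud();save('w3.png',I)
Q=near(P,c[:2],.045,.1,c[2]-.02);print(np.percentile(Q[:,2],[0,1,5]).round(4))
goto(.6318,-.198,.2,2.8)
goto(.6263,-.0967,.2,2.8)"
```

```text
[ 0.4763 -0.1439  0.228 ] [0.1393 0.1406 0.1424 0.1442 0.1468]
[0.1399 0.1453 0.1533]
t 20.2 pos [ 0.4764 -0.1439  0.2281] yaw 2.4 tilt [-4.e-04  2.e-04 -1.e+00] | az -0.42  x -61.6 y 152.6 z 28.1 F [-0.5 -0.9 -1.4] gap 0.483 q6 -0.56
t 20.2 pos [ 0.4764 -0.1439  0.2281] yaw 2.4 tilt [-4.e-04  2.e-04 -1.e+00] | az -0.42  x 39.8 y 152.1 z 28.1 F [-0.5 -0.9 -1.4] gap 0.483 q6 -0.56
```

View pics/s1.png

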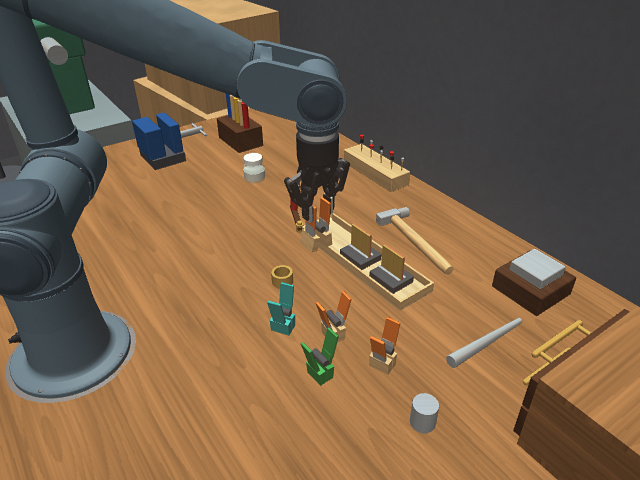

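View pics/w3.png

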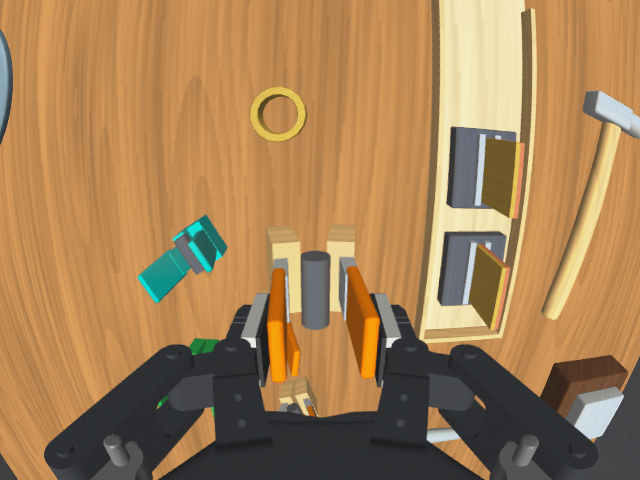

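```bash
cat > cl.py <<'E'
from h import *
s=read_state();M=R.from_quat(s["orientation"]).as_matrix()
P,I=wcloud();T=(P-s["eef_pos"])@M*1000
hsv=cv2.cvtColor(I,cv2.COLOR_RGB2HSV).astype(int)
for z0,z1 in((-25,-12),(-12,0),(0,12),(12,25),(25,35),(35,45),(45,55),(55,62),(62,70),(70,78),(78,86),(86,92)):
    m=(T[...,2]>z0)&(T[...,2]<z1)&(abs(T[...,1])<38)&(abs(T[...,0])<35)
    o=m&(((hsv[...,1]>70)&(z0>55))|((hsv[...,1]>150)&(hsv[...,0]<18)))if z0<45 or z0>=55 else m
    Q=T[o]
    if len(Q)>5:
        y=Q[:,1];L=y[y<0];Rr=y[y>0]
        print(z0,z1,len(Q),'x',np.percentile(Q[:,0],[3,97]).round(1),'yL',np.percentile(L,[3,97]).round(1) if len(L) else'','yR',np.percentile(Rr,[3,97]).round(1) if len(Rr) else '')
E
python3 cl.py
```

```text
-12 0 1419 x [-12.3  13.6] yL [-19.9 -13.9] yR [13.4 19.3]
0 12 826 x [-11.2  13.8] yL [-21.4 -14.7] yR [12.4 17.9]
12 25 694 x [-10.5  13.8] yL [-21.8 -15.8] yR [11.4 17.3]
25 35 362 x [-10.4  13.8] yL [-22.7 -17.1] yR [10.9 16. ]
35 45 70 x [12.5 13.6] yL [-22.3 -17.7] yR [10.9 15.8]
45 55 587 x [-10.   18.9] yL [-25.3  -1.5] yR [ 2.2 15.4]
62 70 348 x [-2.6 20.1] yL [-29.4 -14.7] yR [ 3.2 16.3]
70 78 288 x [-12.4  20. ] yL [-31.6 -16.5] yR [ 3.9 17. ]
78 86 224 x [-13.   19.9] yL [-32.7 -18.3] yR [ 4.6 18. ]
86 92 14 x [19.  19.6] yL  yR [ 5.  14.9]
```

The side view shows the clamp held open over the bench. The wrist view shows it rolled about 4° in the fingers (pivot at column 315, pads at 312). I level it with ax -4.3 and go above the deeper pair.

Emit:
drive_tool --commands '[{"x": -12.6,"y": 30.7,"z": 0,"ax": -1,"ay": 0,"az": -0.4,"claw": 1},{"x": -12.6,"y": 30.7,"z": 0,"ax": 0,"ay": 0,"az": 0,"claw": 1},{"x": -12.6,"y": 30.7,"z": 0,"ax": 0,"ay": 0,"az": 0,"claw": 1},{"x": -12.6,"y": 30.7,"z": 0,"ax": 0,"ay": 0,"az": 0,"claw": 1},{"x": -12.6,"y": 30.7,"z": 0,"ax": 0,"ay": 0,"az": 0,"claw": 1},{"x": 0,"y": 0,"z": 0,"ax": -3.3,"ay": 0,"az": 0,"claw": 1},{"x": 0,"y": 0,"z": 0,"ax": 0,"ay": 0,"az": 0,"claw": 1},{"x": 0,"y": 0,"z": 0,"ax": 0,"ay": 0,"az": 0,"claw": 1}]'

```text
t: 21.05
eef_pos: [0.6324, -0.1992, 0.2304]
orientation: [0.689, 0.724, 0.027, 0.025]
ft_force: [0.1, -0.4, -0.7]
finger_gap: 0.46
gripper_force: 31.2
```

```bash
cat > cm.py <<'E'
from h import *
import sys
# clamp pads vs sheet, both in one wrist view; axes of tray (x across, y along), mm rel to sheet centre
c=np.array([float(sys.argv[1]),float(sys.argv[2])])
s=read_state();P,I=wcloud();a=np.radians(2.8);B=np.array([[np.cos(a),np.sin(a)],[-np.sin(a),np.cos(a)]])
hsv=cv2.cvtColor(I,cv2.COLOR_RGB2HSV).astype(int)
T=near(P,c,.05,.07,.09); print('sheet',rect(T),'topz',np.median(T[:,2]).round(4))
z=s["eef_pos"][2]
D=np.einsum('ij,...j->...i',B,(P[...,:2]-c)*1000)
for lo,hi,nm in((-.088,-.078,'tip'),(-.078,-.065,'pad'),(-.04,-.02,'handle')):
    m=(P[...,2]>z+lo)&(P[...,2]<z+hi)&(np.hypot(D[...,0],D[...,1])<45)&(hsv[...,1]>70)
    m[:,:]&=P[...,2]>.09
    Q=D[m]
    if len(Q)<5: print(nm,len(Q));continue
    L=Q[Q[:,0]<Q[:,0].mean()];H=Q[Q[:,0]>=Q[:,0].mean()]
    print(nm,len(Q),'L',np.percentile(L[:,0],[3,97]).round(1),'R',np.percentile(H[:,0],[3,97]).round(1),'y',np.percentile(Q[:,1],[2,98]).round(1))
goto(*c,.149,2.8)
E
python3 cm.py .6318 -.198
```

```text
sheet (array([ 630.6, -193.6]), 48.5, 7.8, -87.6) topz 0.0859
tip 270 L [-21.7  -8.3] R [15.1 28.9] y [-7.5 18.2]
pad 491 L [-20.8  -6. ] R [11.9 26.8] y [ 2.3 18.5]
handle 733 L [-18.4 -12.7] R [14.4 20.2] y [-14.5  12.4]
t 21.1 pos [ 0.6324 -0.1992  0.2307] yaw 2.9 tilt [ 0.0741  0.0036 -0.9972] | az 0.05  x 1.2 y -0.6 z 81.7 F [ 0.1 -0.5 -1.4] gap 0.461 q6 -0.55
```

```bash
python3 cl.py; python3 -c "
from h import *
print(read_state()['finger_gap'])"
```

```text
-12 0 1418 x [-12.8  13.4] yL [-20.6 -14.5] yR [13.  18.8]
0 12 794 x [-10.8  13.7] yL [-21.1 -14.7] yR [12.6 18.2]
12 25 695 x [-10.9  13.5] yL [-20.8 -15.1] yR [12.3 17.8]
25 35 359 x [-11.3  13.6] yL [-21.  -15.4] yR [12.1 17.5]
35 45 95 x [11.6 13.5] yL [-21.2 -16.4] yR [12.4 17.2]
45 55 431 x [-9.9 17.4] yL [-21.7  -1.1] yR [ 0.5 17. ]
62 70 339 x [ 7.9 19.6] yL [-25.3 -10.9] yR [ 5.8 19.3]
70 78 271 x [ 2.4 19.6] yL [-27.4 -12.8] yR [ 6.9 20.6]
78 86 232 x [-4.9 19.4] yL [-28.8 -14.9] yR [ 8.  21.6]
86 92 33 x [ 1.2 19.1] yL [-22.7 -15.5] yR [ 9.3 22.4]
0.4680661487502415
```

Emit:
drive_tool --commands '[{"x": 0,"y": 0,"z": 0,"ax": 1.3,"ay": 0,"az": 0,"claw": 1},{"x": 0,"y": 0,"z": 0,"ax": 1.3,"ay": 0,"az": 0,"claw": 1},{"x": 0,"y": 0,"z": 0,"ax": 0,"ay": 0,"az": 0,"claw": 1},{"x": 0,"y": 0,"z": 0,"ax": 0,"ay": 0,"az": 0,"claw": 1},{"x": 0,"y": 0,"z": 0,"ax": 0,"ay": 0,"az": 0,"claw": 1}]'

```text
t: 21.65
eef_pos: [0.6328, -0.1993, 0.2305]
orientation: [0.689, 0.725, 0.011, 0.01]
ft_force: [0.2, -0.5, -0.6]
finger_gap: 0.46
gripper_force: 31.2
```

```bash
python3 cm.py .6318 -.198;python3 cl.py|tail -3
```

```text
sheet (array([ 631.1, -192.9]), 46.9, 8.1, -87.1) topz 0.086
tip 280 L [-25.6 -11.6] R [11.9 25.5] y [-7.6 18.1]
pad 492 L [-23.8  -9.2] R [ 9.3 23.7] y [ 2.1 18.4]
handle 739 L [-19.1 -13.7] R [13.8 19.1] y [-13.7  12.3]
t 21.7 pos [ 0.6327 -0.1993  0.2305] yaw 2.9 tilt [ 0.0295  0.0015 -0.9996] | az 0.08  x 1.4 y -0.9 z 81.5 F [-0.8  0.3 -1.7] gap 0.463 q6 -0.54
70 78 274 x [ 2.2 19.5] yL [-27.5 -13.4] yR [ 6.9 20.6]
78 86 244 x [-4.8 19.4] yL [-29.1 -14.6] yR [ 8.1 21.7]
86 92 37 x [ 3.2 19.1] yL [-23.3 -15.7] yR [ 9.3 22.4]
```

Emit:
drive_tool --commands '[{"x": 0,"y": -0.3,"z": 10,"ax": 0,"ay": 0,"az": 0,"claw": 1},{"x": 0,"y": -0.3,"z": 10,"ax": 0,"ay": 0,"az": 0,"claw": 1},{"x": 0,"y": -0.3,"z": 10,"ax": 0,"ay": 0,"az": 0,"claw": 1},{"x": 0,"y": -0.3,"z": 10,"ax": 0,"ay": 0,"az": 0,"claw": 1},{"x": 0,"y": -0.3,"z": 10,"ax": 0,"ay": 0,"az": 0,"claw": 1},{"x": 0,"y": 0,"z": 0,"ax": 0,"ay": 0,"az": 0,"claw": 1},{"x": 0,"y": 0,"z": 0,"ax": 0,"ay": 0,"az": 0,"claw": 1}]'

```text
t: 22.45
eef_pos: [0.6327, -0.1993, 0.1802]
orientation: [0.689, 0.725, 0.011, 0.01]
ft_force: [0.5, 0.3, 0.4]
finger_gap: 0.462
gripper_force: 31.1
```

```bash
python3 cm.py .6313 -.198
```

```text
sheet (array([ 630.5, -183.5]), 29.2, 7.8, -87.3) topz 0.0859
tip 281 L [-25.2 -10.8] R [12.  25.9] y [-7.7 18. ]
pad 486 L [-23.5  -9.2] R [ 9.7 24. ] y [ 2.1 18.3]
handle 730 L [-18.7 -13.3] R [14.2 19.6] y [-14.1  12.2]
t 22.5 pos [ 0.6331 -0.1995  0.1809] yaw 2.9 tilt [ 0.0302  0.0011 -0.9995] | az 0.08  x 1.6 y -1.7 z 31.9 F [-0.6  0.1 -0.9] gap 0.466 q6 -0.54
```

Emit:
drive_tool --commands '[{"x": 0,"y": -0.7,"z": 8,"ax": 0,"ay": 0,"az": 0,"claw": 1},{"x": 0,"y": -0.3,"z": 8,"ax": 0,"ay": 0,"az": 0,"claw": 1},{"x": 0,"y": -0.3,"z": 8,"ax": 0,"ay": 0,"az": 0,"claw": 1},{"x": 0,"y": -0.2,"z": 7,"ax": 0,"ay": 0,"az": 0,"claw": 1},{"x": 0,"y": 0,"z": 0,"ax": 0,"ay": 0,"az": 0,"claw": 1},{"x": 0,"y": 0,"z": 0,"ax": 0,"ay": 0,"az": 0,"claw": 1}]'

```text
t: 23.1
eef_pos: [0.6322, -0.1993, 0.1492]
orientation: [0.689, 0.725, 0.011, 0.01]
ft_force: [0.1, 0.0, -1.3]
finger_gap: 0.463
gripper_force: 31.1
```

Emit:
drive_tool --commands '[{"x": 0,"y": 0,"z": 0,"ax": 0,"ay": 0,"az": 0,"claw": -1},{"x": 0,"y": 0,"z": 0,"ax": 0,"ay": 0,"az": 0,"claw": -1},{"x": 0,"y": 0,"z": 0,"ax": 0,"ay": 0,"az": 0,"claw": -1},{"x": 0,"y": 0,"z": 0,"ax": 0,"ay": 0,"az": 0,"claw": -1},{"x": 0,"y": 0,"z": 0,"ax": -1.7,"ay": 0,"az": 0,"claw": -1},{"x": 0,"y": 0,"z": -20,"ax": 0,"ay": 0,"az": 0,"claw": -1},{"x": 0,"y": 0,"z": -35,"ax": 0,"ay": 0,"az": 0,"claw": -1},{"x": 0,"y": 0,"z": -40,"ax": 0,"ay": 0,"az": 0,"claw": -1},{"x": 0,"y": 0,"z": 0,"ax": 0,"ay": 0,"az": 0,"claw": -1}]'

```text
t: 24.0
eef_pos: [0.6293, -0.2011, 0.2521]
orientation: [0.689, 0.724, 0.024, 0.027]
ft_force: [0.5, 0.0, 0.4]
finger_gap: 0.995
gripper_force: 0.0
```

```bash
python3 -c "
from h import *
P,I=wcloud();save('w4.png',I)
T=near(P,(.6315,-.198),.045,.135,.17);print('handles',rect(T),np.percentile(T[:,2],[50,98]))
goto(.4306,-.2563,.245,-5)"
```

```text
handles (array([ 631.5, -199.6]), 57.0, 28.0, 2.7) [0.15752337 0.16197276]
t 24.1 pos [ 0.6281 -0.2005  0.2487] yaw 2.9 tilt [ 6.690e-02 -6.000e-04 -9.978e-01] | az 7.89  x -72.8 y -191.9 z 3.7 F [ 0.1 -0.3 -0.1] gap 0.999 q6 -0.55
```

View pics/w4.png

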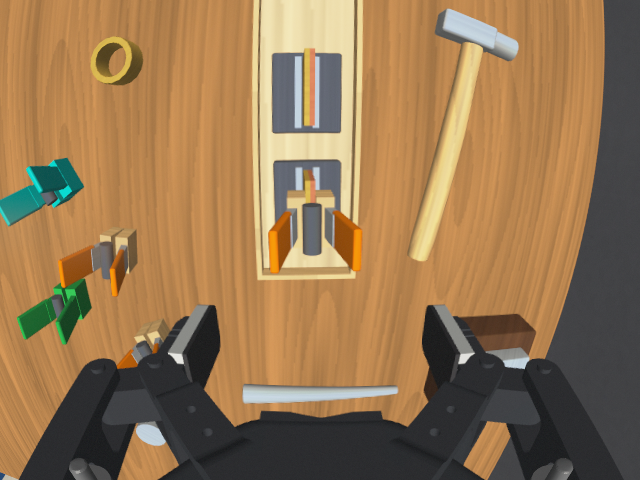

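The wrist view shows clamp 1 biting the deeper pair, centred at (312,225). Its top is at z=0.162, so the pads reach 17 mm below the edge. Next clamp.

Emit:
drive_tool --commands '[{"x": 0,"y": 0,"z": 0,"ax": 3.8,"ay": 0,"az": 0,"claw": -1},{"x": 0,"y": 0,"z": 0,"ax": 0,"ay": 0,"az": 7.9,"claw": -1},{"x": -14.5,"y": -38.4,"z": 5,"ax": 0,"ay": 0,"az": 0,"claw": -1},{"x": -14.5,"y": -38.4,"z": 5,"ax": 0,"ay": 0,"az": 0,"claw": -1},{"x": -14.5,"y": -38.4,"z": 5,"ax": 0,"ay": 0,"az": 0,"claw": -1},{"x": -14.5,"y": -38.4,"z": 5,"ax": 0,"ay": 0,"az": 0,"claw": -1},{"x": -14.5,"y": -38.4,"z": 5,"ax": 0,"ay": 0,"az": 0,"claw": -1},{"x": 0,"y": 0,"z": 0,"ax": 0,"ay": 0,"az": 0,"claw": -1},{"x": 0,"y": 0,"z": 0,"ax": 0,"ay": 0,"az": 0,"claw": -1}]'

```text
t: 24.95
eef_pos: [0.4279, -0.2549, 0.2196]
orientation: [0.738, 0.675, -0.002, -0.003]
ft_force: [-0.4, -0.6, -0.5]
finger_gap: 1.0
gripper_force: 0.0
```

```bash
python3 -c "
from h import *
P,I=wcloud()
T=near(P,(.4306,-.256),.045,.08,.105);F=near(P,(.4306,-.256),.045,.013,.105);print(rect(T),rect(F),np.median(T[:,2]))
goto(.4306,-.256,.083,-5)"
```

```text
(array([ 429.6, -256.9]), 63.3, 27.6, -4.5) (array([ 429.5, -257.7]), 63.3, 40.7, -4.5) 0.09288232253528494
t 25.0 pos [ 0.4288 -0.2549  0.2202] yaw -5.0 tilt [-6.8e-03  1.0e-04 -1.0e+00] | az -0.04  x -0.9 y 1.9 z 137.2 F [0.2 0.3 1.1] gap 0.997 q6 -0.67
```

Emit:
drive_tool --commands '[{"x": -2,"y": 0.8,"z": 27,"ax": -0.4,"ay": 0,"az": 0,"claw": -1},{"x": 0,"y": 0,"z": 27,"ax": 0,"ay": 0,"az": 0,"claw": -1},{"x": 0,"y": 0,"z": 27,"ax": 0,"ay": 0,"az": 0,"claw": -1},{"x": 0,"y": 0,"z": 27,"ax": 0,"ay": 0,"az": 0,"claw": -1},{"x": 0,"y": 0,"z": 27,"ax": 0,"ay": 0,"az": 0,"claw": -1},{"x": 0,"y": 0,"z": 0,"ax": 0,"ay": 0,"az": 0,"claw": -1},{"x": 0,"y": 0,"z": -1,"ax": 0,"ay": 0,"az": 0,"claw": 1},{"x": 0,"y": 0,"z": -1.5,"ax": 0,"ay": 0,"az": 0,"claw": 1},{"x": 0,"y": 0,"z": -1.5,"ax": 0,"ay": 0,"az": 0,"claw": 1},{"x": 0,"y": 0,"z": -1.5,"ax": 0,"ay": 0,"az": 0,"claw": 1},{"x": 0,"y": 0,"z": -1,"ax": 0,"ay": 0,"az": 0,"claw": 1},{"x": 0,"y": 0,"z": 0,"ax": 0,"ay": 0,"az": 0,"claw": 1}]' --newtons 35

```text
t: 26.2
eef_pos: [0.4323, -0.2597, 0.0961]
orientation: [0.737, 0.675, 0.0, 0.005]
ft_force: [3.9, 0.1, 11.1]
finger_gap: 0.461
gripper_force: 39.8
```

Emit:
drive_tool --commands '[{"x": 0,"y": 0,"z": 0,"ax": 0,"ay": 0,"az": 0,"claw": 1},{"x": 0,"y": 0,"z": 0,"ax": 0,"ay": 0,"az": 0,"claw": 1}]'

```text
t: 26.4
eef_pos: [0.4322, -0.2597, 0.0961]
orientation: [0.737, 0.675, 0.0, 0.005]
ft_force: [3.7, -0.1, 10.5]
finger_gap: 0.461
gripper_force: 39.8
```

Fully open (gap 39 mm). Lift slowly, then measure the seat.

Emit:
drive_tool --commands '[{"x": 0,"y": 0,"z": -5,"ax": 0,"ay": 0,"az": 0,"claw": 1},{"x": 0,"y": 0,"z": -20,"ax": 0,"ay": 0,"az": 0,"claw": 1},{"x": 0,"y": 0,"z": -40,"ax": 0,"ay": 0,"az": 0,"claw": 1},{"x": 0,"y": 0,"z": -40,"ax": 0,"ay": 0,"az": 0,"claw": 1},{"x": 0,"y": 0,"z": -40,"ax": 0,"ay": 0,"az": 0,"claw": 1},{"x": 0,"y": 0,"z": 0,"ax": 0,"ay": 0,"az": -7.8,"claw": 1},{"x": 0,"y": 0,"z": 0,"ax": 0,"ay": 0,"az": 0,"claw": 1},{"x": 0,"y": 0,"z": 0,"ax": 0,"ay": 0,"az": 0,"claw": 1}]'

```text
t: 27.2
eef_pos: [0.4284, -0.2563, 0.236]
orientation: [0.691, 0.723, -0.0, -0.001]
ft_force: [-0.5, 0.1, -1.2]
finger_gap: 0.465
gripper_force: 37.4
```

```bash
python3 cl.py; python3 -c "
from h import *
goto(.6265,-.0967,.235,2.8)"
```

```text
-12 0 701 x [-11.8  14.8] yL [-20.8 -15.5] yR [12.4 18.3]
0 12 902 x [-10.4  14.9] yL [-20.8 -14.7] yR [12.4 18.5]
12 25 683 x [-9.1 15.2] yL [-19.6 -14. ] yR [13.3 19.1]
25 35 427 x [-8.7 15.4] yL [-18.8 -13.5] yR [14.1 19.9]
35 45 271 x [-6.5 15.6] yL [-18.4 -13.3] yR [15.  20.2]
45 55 1102 x [-14.6  19.7] yL [-16.9  -1. ] yR [ 1.  20.2]
62 70 2015 x [-16.5  21.9] yL [-18.1  -5.6] yR [ 9.5 23.3]
70 78 269 x [ 3.1 22.1] yL [-20.1  -5.9] yR [12.  26.2]
78 86 312 x [-3.6 22.5] yL [-20.9  -7.2] yR [13.6 28.2]
86 92 161 x [-12.3  22.5] yL [-21.7  -8. ] yR [15.1 29.2]
t 27.2 pos [ 0.4284 -0.2563  0.2356] yaw 2.7 tilt [-0.0026  0.0013 -1.    ] | az -0.15  x 149.7 y 205.7 z 0.6 F [-1.1 -0.3 -1.4] gap 0.459 q6 -0.81
```

Emit:
drive_tool --commands '[{"x": 18.7,"y": 12,"z": -15,"ax": 0,"ay": 0,"az": -0.1,"claw": 1},{"x": 18.7,"y": 12,"z": -15,"ax": 0,"ay": 0,"az": 0,"claw": 1},{"x": 18.7,"y": 12,"z": 0,"ax": 0,"ay": 0,"az": 0,"claw": 1},{"x": 18.7,"y": 12,"z": 0,"ax": 0,"ay": 0,"az": 0,"claw": 1},{"x": 18.7,"y": 31.6,"z": 0,"ax": 0,"ay": 0,"az": 0,"claw": 1},{"x": 18.7,"y": 31.6,"z": 0,"ax": 0,"ay": 0,"az": 0,"claw": 1},{"x": 18.7,"y": 31.6,"z": 0,"ax": 0,"ay": 0,"az": 0,"claw": 1},{"x": 17,"y": 31.6,"z": 0,"ax": 0,"ay": 0,"az": 0,"claw": 1},{"x": 0,"y": 31.6,"z": 0,"ax": 0,"ay": 0,"az": 0,"claw": 1},{"x": 0,"y": 0,"z": 15,"ax": 0,"ay": 0,"az": 0,"claw": 1},{"x": 0,"y": 0,"z": 15,"ax": 0,"ay": 0,"az": 0,"claw": 1},{"x": 0,"y": 0,"z": 0,"ax": 0,"ay": 0,"az": 0,"claw": 1}]'

```text
t: 28.45
eef_pos: [0.6247, -0.0985, 0.232]
orientation: [0.69, 0.724, -0.002, -0.004]
ft_force: [-0.0, -0.2, -1.5]
finger_gap: 0.462
gripper_force: 37.3
```

```bash
python3 cl.py|sed -n '1p;3p;5,12p'; python3 cm.py .6265 -.0967
```

```text
-12 0 936 x [-11.7  14.4] yL [-20.9 -15.6] yR [12.4 18.2]
12 25 671 x [-8.5 15.3] yL [-19.5 -14.1] yR [13.3 19. ]
35 45 263 x [-6.  15.7] yL [-18.3 -13.3] yR [14.9 20.3]
45 55 1095 x [-14.7  19.7] yL [-16.1  -1. ] yR [ 1. 20.]
62 70 1971 x [-16.4  21.9] yL [-18.2  -5.9] yR [ 9.5 23.2]
70 78 283 x [ 2.7 22.1] yL [-20.1  -6.4] yR [11.8 26.3]
78 86 301 x [-3.6 22.5] yL [-20.9  -7.5] yR [13.6 28.2]
86 92 166 x [-12.5  22.5] yL [-21.6  -8.5] yR [15.7 29.2]
sheet (array([626. , -88.2]), 43.5, 7.7, -87.1) topz 0.0859
tip 372 L [-22.7  -9.1] R [12.2 26.8] y [-9.  20.5]
pad 832 L [-20.6  -7.6] R [ 8.  24.4] y [-19.7  20. ]
handle 856 L [-20.2 -14.8] R [12.2 18.2] y [-11.7  13.4]
t 28.6 pos [ 0.6262 -0.0992  0.2356] yaw 2.8 tilt [-3.e-03 -1.e-04 -1.e+00] | az 0.01  x 2.5 y 0.4 z 86.6 F [ 0.4  1.2 -0.4] gap 0.463 q6 -0.38
```

Emit:
drive_tool --commands '[{"x": 0,"y": 1.1,"z": 0,"ax": 2.8,"ay": 0,"az": 0,"claw": 1},{"x": 0,"y": 0,"z": 0,"ax": 0,"ay": 0,"az": 0,"claw": 1},{"x": 0,"y": 0,"z": 0,"ax": 0,"ay": 0,"az": 0,"claw": 1},{"x": 0,"y": 0,"z": 0,"ax": 0,"ay": 0,"az": 0,"claw": 1}]'

```text
t: 28.95
eef_pos: [0.6285, -0.0992, 0.2375]
orientation: [0.689, 0.724, -0.018, -0.016]
ft_force: [0.2, 0.1, -1.1]
finger_gap: 0.462
gripper_force: 37.4
```

```bash
python3 cm.py .6265 -.0967
```

```text
sheet (array([625.6, -89.3]), 45.2, 7.7, -86.7) topz 0.086
tip 372 L [-23.2  -9.4] R [11.4 25.9] y [-7.2 19.9]
pad 783 L [-21.1  -7. ] R [ 8.2 23.9] y [-20.3  19.5]
handle 853 L [-18.3 -13.3] R [14.3 20.1] y [-12.3  12.8]
t 29.0 pos [ 0.6285 -0.0991  0.2374] yaw 2.9 tilt [-0.048  -0.0036 -0.9988] | az 0.06  x 2.5 y -1.8 z 88.4 F [ 0.2 -1.5 -1.2] gap 0.459 q6 -0.37
```

Emit:
drive_tool --commands '[{"x": 0,"y": -0.8,"z": 13,"ax": 0,"ay": 0,"az": 0,"claw": 1},{"x": 0,"y": 0.6,"z": 13,"ax": 0,"ay": 0,"az": 0,"claw": 1},{"x": 0,"y": 0.6,"z": 13,"ax": 0,"ay": 0,"az": 0,"claw": 1},{"x": 0,"y": 0.6,"z": 13,"ax": 0,"ay": 0,"az": 0,"claw": 1},{"x": 0,"y": 0,"z": 0,"ax": 0,"ay": 0,"az": 0,"claw": 1},{"x": 0,"y": 0,"z": 0,"ax": 0,"ay": 0,"az": 0,"claw": 1}]'

```text
t: 29.6
eef_pos: [0.627, -0.0991, 0.1844]
orientation: [0.689, 0.724, -0.018, -0.017]
ft_force: [0.2, 0.0, -1.6]
finger_gap: 0.46
gripper_force: 37.3
```

```bash
python3 cm.py .6265 -.0967
```

```text
sheet (array([631.4, -79.9]), 27.5, 20.4, -87.0) topz 0.086
tip 361 L [-25.  -11.3] R [10.3 24.2] y [-7.7 20.2]
pad 814 L [-23.1  -8.2] R [ 6.6 22.2] y [-19.7  19.7]
handle 854 L [-20.  -14.8] R [12.8 18.6] y [-11.9  13. ]
t 29.6 pos [ 0.6274 -0.0992  0.1853] yaw 2.9 tilt [-0.0484 -0.0036 -0.9988] | az 0.08  x 2.5 y -0.8 z 36.3 F [-1.   0.3 -1.4] gap 0.463 q6 -0.37
```

Tips are centred to within 0.5 mm. Go down 34 mm and release.

Emit:
drive_tool --commands '[{"x": 0,"y": 0.4,"z": 9,"ax": 0,"ay": 0,"az": 0,"claw": 1},{"x": 0,"y": 0.4,"z": 9,"ax": 0,"ay": 0,"az": 0,"claw": 1},{"x": 0,"y": 0.4,"z": 8,"ax": 0,"ay": 0,"az": 0,"claw": 1},{"x": 0,"y": 0.4,"z": 8,"ax": 0,"ay": 0,"az": 0,"claw": 1},{"x": 0,"y": 0,"z": 0,"ax": 0,"ay": 0,"az": 0,"claw": 1},{"x": 0,"y": 0,"z": 0,"ax": 0,"ay": 0,"az": 0,"claw": 1}]'

```text
t: 30.25
eef_pos: [0.627, -0.0992, 0.1507]
orientation: [0.689, 0.724, -0.018, -0.017]
ft_force: [-0.2, -0.2, -1.0]
finger_gap: 0.457
gripper_force: 37.3
```

Emit:
drive_tool --commands '[{"x": 0,"y": 0,"z": 0,"ax": 0,"ay": 0,"az": 0,"claw": -1},{"x": 0,"y": 0,"z": 0,"ax": 0,"ay": 0,"az": 0,"claw": -1},{"x": 0,"y": 0,"z": 0,"ax": 0,"ay": 0,"az": 0,"claw": -1},{"x": 0,"y": 0,"z": 0,"ax": 0,"ay": 0,"az": 0,"claw": -1},{"x": 0,"y": 0,"z": 0,"ax": -2.8,"ay": 0,"az": 0,"claw": -1},{"x": 0,"y": 0,"z": -20,"ax": 0,"ay": 0,"az": 0,"claw": -1},{"x": 0,"y": 0,"z": -35,"ax": 0,"ay": 0,"az": 0,"claw": -1},{"x": 0,"y": 0,"z": -40,"ax": 0,"ay": 0,"az": 0,"claw": -1},{"x": 0,"y": 0,"z": 0,"ax": 0,"ay": 0,"az": 0,"claw": -1},{"x": 0,"y": 0,"z": 0,"ax": 0,"ay": 0,"az": 0,"claw": -1}]'

```text
t: 31.25
eef_pos: [0.6277, -0.0993, 0.2477]
orientation: [0.689, 0.725, 0.0, 0.002]
ft_force: [0.2, 0.8, -1.1]
finger_gap: 1.0
gripper_force: 0.0
```

```bash
cat > chk.py <<'E'
from h import *
P,I=wcloud();save('w5.png',I)
for c in((.6265,-.097),(.6315,-.198)):
    T=near(P,c,.045,.135,.18);print('handles',rect(T),np.percentile(T[:,2],[50,98]) if len(T) else '')
for n,Q,J in look():
    for c in((.6265,-.097),(.6315,-.198)):
        T=near(Q,c,.045,.135,.18);print(n,'handles',rect(T),np.percentile(T[:,2],98))
    if n=='scene': save('s5.png',J[200:350,180:450].repeat(2,0).repeat(2,1))
E
python3 chk.py; python3 meas.py|egrep "==|peg"; python3 -c "
from h import *
goto(.6015,.1455,.12,2.8)"
```

```text
handles (array([626.3, -98.2]), 57.0, 28.3, 3.0) [0.15466097 0.15776114]
handles (array([ 631.4, -199.5]), 56.7, 28.3, 2.6) [0.15536165 0.16198609]
scene handles (array([627.6, -97.7]), 58.0, 28.1, 2.9) 0.15847261468098126
scene handles (array([ 632.4, -199. ]), 57.4, 28.1, 3.1) 0.16180885310597118
side handles (array([625.7, -98.3]), 59.1, 29.3, 3.4) 0.15784128640555142
side handles (array([ 630.5, -199.4]), 57.6, 30.3, 2.9) 0.1617990683296723
== scene
peg 47 [604.  145.6] 14.6 11.4 -3.2 0.071 top [0.6049 0.1453 0.0677]
== side
peg 106 [600.  145.8] 21.5 16.9 61.1 0.07 top [0.5998 0.144  0.0669]
t 31.5 pos [ 0.6264 -0.0988  0.2442] yaw 2.9 tilt [-0.0029 -0.     -1.    ] | az 0.08  x 245.3 y -12.9 z 124.2 F [ 0.1 -0.5  0.4] gap 1.002 q6 -0.38
```

View pics/w5.png

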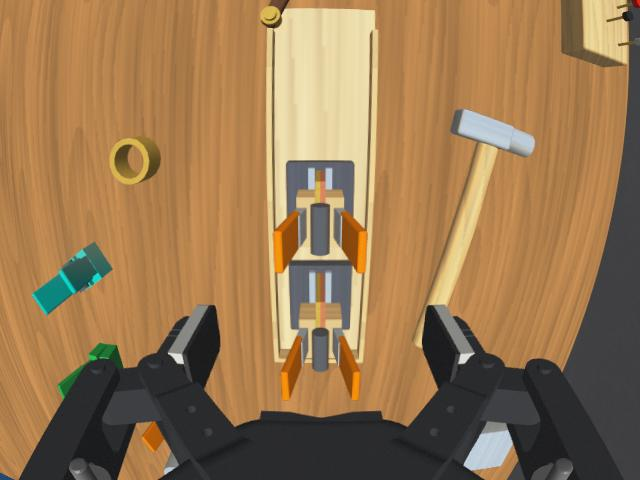

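Both clamps bite squarely: handles 57 mm apart, tops at 0.158 and 0.162 m, and the wrist view shows them centred at (320,228) and (320,348). Next is the turnbutton, which is still open.

```bash
python3 -c "
from h import *
goto(.6015,.1455,.16,-26)"
```

```text
t 31.5 pos [ 0.6264 -0.0988  0.2442] yaw 2.9 tilt [-0.0029 -0.     -1.    ] | az 28.88  x 208.7 y -129.5 z 84.2 F [ 0.1 -0.5  0.4] gap 1.002 q6 -0.38
```

Emit:
drive_tool --commands '[{"x": 0,"y": 0,"z": 0,"ax": 0,"ay": 0,"az": 7.2,"claw": -1},{"x": 0,"y": 0,"z": 0,"ax": 0,"ay": 0,"az": 7.2,"claw": -1},{"x": 0,"y": 0,"z": 0,"ax": 0,"ay": 0,"az": 7.2,"claw": -1},{"x": 0,"y": 0,"z": 0,"ax": 0,"ay": 0,"az": 7.2,"claw": -1},{"x": 34.8,"y": -21.6,"z": 0,"ax": 0,"ay": 0,"az": 0,"claw": -1},{"x": 34.8,"y": -21.6,"z": 0,"ax": 0,"ay": 0,"az": 0,"claw": -1},{"x": 34.8,"y": -21.6,"z": 0,"ax": 0,"ay": 0,"az": 0,"claw": -1},{"x": 34.8,"y": -21.6,"z": 20,"ax": 0,"ay": 0,"az": 0,"claw": -1},{"x": 34.8,"y": -21.6,"z": 30,"ax": 0,"ay": 0,"az": 0,"claw": -1},{"x": 34.8,"y": -21.6,"z": 30,"ax": 0,"ay": 0,"az": 0,"claw": -1},{"x": 0,"y": 0,"z": 0,"ax": 0,"ay": 0,"az": 0,"claw": -1},{"x": 0,"y": 0,"z": 0,"ax": 0,"ay": 0,"az": 0,"claw": -1}]'

```text
t: 32.7
eef_pos: [0.6009, 0.1447, 0.165]
orientation: [0.847, 0.531, -0.002, -0.0]
ft_force: [-0.7, 0.0, 0.6]
finger_gap: 1.006
gripper_force: 0.0
```

```bash
cat > tb.py <<'E'
from h import *
P,I=wcloud();save('w6.png',I);hsv=cv2.cvtColor(I,cv2.COLOR_RGB2HSV).astype(int)
red=((hsv[...,0]<8)|(hsv[...,0]>172))&(hsv[...,1]>150)
m=red&(P[...,2]>.055)&(P[...,2]<.08)&(np.hypot(P[...,0]-.6,P[...,1]-.13)<.1)
p=np.array(rect(P[m])[0])/1000; print('peg',rect(P[m]),np.median(P[m][:,2]))
y=(abs(hsv[...,0]-24)<6)&(hsv[...,1]>130)&(np.hypot(P[...,0]-.57,P[...,1]-.081)<.025)&(P[...,2]>.024)&(P[...,2]<.05)
h=np.array(rect(P[y])[0])/1000; print('hinge',rect(P[y]),np.median(P[y][:,2]),y.sum())
d=p-h; print('r',np.hypot(*d)*1000,'ang',np.degrees(np.arctan2(d[1],d[0])))
goto(*p,.055,-26)
E
python3 tb.py
```

```text
peg (array([601.5, 147.6]), 16.9, 16.9, -9.9) 0.06769365869888268
hinge (array([572.7,  78.5]), 16.8, 16.0, 63.8) 0.030388507757455413 362
r 74.86153885674534 ang 67.37424769280308
t 32.8 pos [0.6021 0.1438 0.1665] yaw -25.9 tilt [-2.0e-04 -1.4e-03 -1.0e+00] | az 0.10  x 3.2 y -2.2 z 111.5 F [ 0.6 -0.2  0.3] gap 1.0 q6 0.5
```

View pics/w6.png

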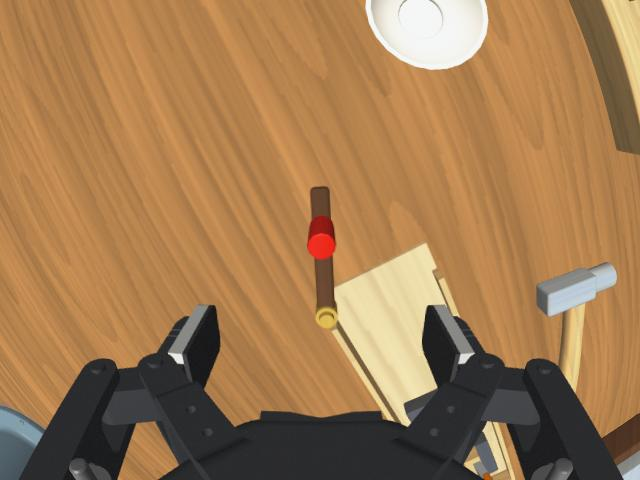

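The wrist view shows the peg at (321,243) and the pivot at (326,318): radius 74.9 mm as specified, with 64.6° to swing. Descend and grip the peg.

Emit:
drive_tool --commands '[{"x": 3,"y": -2,"z": 22,"ax": 0,"ay": 0,"az": -3.3,"claw": -1},{"x": 0,"y": 0,"z": 22,"ax": 0,"ay": 0,"az": 0,"claw": -1},{"x": 0,"y": 0,"z": 22,"ax": 0,"ay": 0,"az": 0,"claw": -1},{"x": 0,"y": 0,"z": 22,"ax": 0,"ay": 0,"az": 0,"claw": -1},{"x": 0,"y": 0,"z": 20,"ax": 0,"ay": 0,"az": 0,"claw": -1},{"x": 0,"y": 0,"z": 0,"ax": 0,"ay": 0,"az": 0,"claw": 1},{"x": 0,"y": 0,"z": 0,"ax": 0,"ay": 0,"az": 0,"claw": 1},{"x": 0,"y": 0,"z": 0,"ax": 0,"ay": 0,"az": 0,"claw": 1},{"x": 0,"y": 0,"z": 0,"ax": 0,"ay": 0,"az": 0,"claw": 1},{"x": 0,"y": 0,"z": 0,"ax": 0,"ay": 0,"az": 0,"claw": 1},{"x": 0,"y": 0,"z": 0,"ax": 0,"ay": 0,"az": 0,"claw": 1}]' --newtons 25

```text
t: 33.85
eef_pos: [0.6023, 0.1475, 0.0601]
orientation: [0.832, 0.555, 0.001, 0.001]
ft_force: [0.0, -0.8, 5.5]
finger_gap: 0.201
gripper_force: 26.2
```

```bash
cat > arc.py <<'E'
from h import *
import sys
h=np.array([.5727,.0785]); s=read_state(); d=s["eef_pos"][:2]-h; r=np.hypot(*d); a=np.degrees(np.arctan2(d[1],d[0]))
M=R.from_quat(s["orientation"]).as_matrix();print('r',r*1000,'ang',a,'tray deg',a-2.8,'yaw',np.degrees(np.arctan2(M[1,1],M[0,1])),s["ft_force"].round(1),s["finger_gap"])
st=float(sys.argv[1]); b=np.radians(a-st); e=h+.0749*np.array([np.cos(b),np.sin(b)])-s["eef_pos"][:2]
print('first step tool x,y',(M[:2,:2].T@e*1000).round(2))
E
python3 arc.py 7
```

```text
r 75.08044026693743 ang 66.765376911441 tray deg 63.965376911441 yaw -22.615132515156297 [ 0.  -0.8  5.5] 0.20071038073666395
first step tool x,y [-0.84  9.12]
```

Emit:
drive_tool --commands '[{"x": -0.7,"y": 9.13,"z": 0,"ax": 0,"ay": 0,"az": 7,"claw": 1},{"x": -0.56,"y": 9.13,"z": 0,"ax": 0,"ay": 0,"az": 7,"claw": 1},{"x": -0.56,"y": 9.13,"z": 0,"ax": 0,"ay": 0,"az": 7,"claw": 1},{"x": -0.56,"y": 9.13,"z": 0,"ax": 0,"ay": 0,"az": 7,"claw": 1},{"x": -0.56,"y": 9.13,"z": 0,"ax": 0,"ay": 0,"az": 7,"claw": 1},{"x": -0.56,"y": 9.13,"z": 0,"ax": 0,"ay": 0,"az": 7,"claw": 1},{"x": -0.56,"y": 9.13,"z": 0,"ax": 0,"ay": 0,"az": 7,"claw": 1},{"x": -0.56,"y": 9.13,"z": 0,"ax": 0,"ay": 0,"az": 7,"claw": 1},{"x": 0,"y": 0,"z": 0,"ax": 0,"ay": 0,"az": 0,"claw": 1},{"x": 0,"y": 0,"z": 0,"ax": 0,"ay": 0,"az": 0,"claw": 1}]'

```text
t: 34.85
eef_pos: [0.6467, 0.0928, 0.0601]
orientation: [0.995, 0.099, 0.001, 0.001]
ft_force: [-2.1, -1.1, 5.8]
finger_gap: 0.202
gripper_force: 26.4
```

```bash
python3 arc.py 7
```

```text
r 75.32749572696679 ang 10.972766279146597 tray deg 8.172766279146597 yaw -78.65079798421459 [-2.1 -1.1  5.8] 0.20201184972473338
first step tool x,y [-1.05  9.12]
```

Emit:
drive_tool --commands '[{"x": -0.5,"y": 9.1,"z": 0,"ax": 0,"ay": 0,"az": 7,"claw": 1},{"x": 0,"y": 1,"z": 0,"ax": 0,"ay": 0,"az": 1,"claw": 1},{"x": 0,"y": 1,"z": 0,"ax": 0,"ay": 0,"az": 0,"claw": 1},{"x": 0,"y": 0,"z": 0,"ax": 0,"ay": 0,"az": 0,"claw": 1},{"x": 0,"y": 0,"z": 0,"ax": 0,"ay": 0,"az": 0,"claw": 1}]'

```text
t: 35.35
eef_pos: [0.6479, 0.0823, 0.0601]
orientation: [1.0, 0.029, 0.0, 0.0]
ft_force: [-1.2, 1.1, 6.6]
finger_gap: 0.197
gripper_force: 26.4
```

```bash
python3 arc.py 2
```

```text
r 75.31110727927474 ang 2.922417943059972 tray deg 0.12241794305997233 yaw -86.63766180821476 [-1.2  1.1  6.6] 0.19715135793155145
first step tool x,y [-0.48  2.61]
```

Near the stop. Press lightly to seat it.

Emit:
drive_tool --commands '[{"x": 0,"y": 1,"z": 0,"ax": 0,"ay": 0,"az": 0,"claw": 1},{"x": 0,"y": 1,"z": 0,"ax": 0,"ay": 0,"az": 0,"claw": 1},{"x": 0,"y": 0,"z": 0,"ax": 0,"ay": 0,"az": 0,"claw": 1},{"x": 0,"y": 0,"z": 0,"ax": 0,"ay": 0,"az": 0,"claw": 1}]'

```text
t: 35.75
eef_pos: [0.6479, 0.0815, 0.0601]
orientation: [1.0, 0.029, 0.0, -0.001]
ft_force: [-2.7, 5.6, 5.9]
finger_gap: 0.201
gripper_force: 26.4
```

```bash
python3 arc.py 2
```

```text
r 75.29176999699942 ang 2.2970421845771267 tray deg -0.5029578154228731 yaw -86.66805647159234 [-2.7  5.6  5.9] 0.20070118048844712
first step tool x,y [-0.48  2.61]
```

At the stop (5.6 N reaction). Release, rise, check.

Emit:
drive_tool --commands '[{"x": 0,"y": 0,"z": 0,"ax": 0,"ay": 0,"az": 0,"claw": -1},{"x": 0,"y": 0,"z": 0,"ax": 0,"ay": 0,"az": 0,"claw": -1},{"x": 0,"y": 0,"z": 0,"ax": 0,"ay": 0,"az": 0,"claw": -1},{"x": 0,"y": 0,"z": 0,"ax": 0,"ay": 0,"az": 0,"claw": -1},{"x": 0,"y": 0,"z": -20,"ax": 0,"ay": 0,"az": 0,"claw": -1},{"x": 0,"y": 0,"z": -40,"ax": 0,"ay": 0,"az": 0,"claw": -1},{"x": 0,"y": 0,"z": -40,"ax": 0,"ay": 0,"az": 0,"claw": -1},{"x": 0,"y": 0,"z": -40,"ax": 0,"ay": 0,"az": 0,"claw": -1},{"x": 0,"y": 0,"z": -30,"ax": 0,"ay": 0,"az": 0,"claw": -1},{"x": 0,"y": 0,"z": 0,"ax": 0,"ay": 0,"az": 0,"claw": -1},{"x": 0,"y": 0,"z": 0,"ax": 0,"ay": 0,"az": 0,"claw": -1}]'

```text
t: 36.85
eef_pos: [0.6477, 0.0801, 0.2292]
orientation: [1.0, 0.029, 0.001, 0.001]
ft_force: [-0.1, 0.4, -0.1]
finger_gap: 0.995
gripper_force: 0.0
```

```bash
python3 tb.py; python3 chk.py; python3 -c "
from h import *
d=get_image('side');save('s7.png',d['img']);print(read_state()['t'])"
```

```text
peg (array([648.2,  80.5]), 17.4, 16.6, 3.4) 0.06766624418586328
hinge (array([572.6,  77.8]), 17.3, 17.1, -86.1) 0.028737293057018914 265
r 75.64819892105825 ang 2.0454084888872335
t 36.9 pos [0.6469 0.0801 0.2276] yaw -86.6 tilt [-0.0018 -0.001  -1.    ] | az -60.63  x 0.9 y 1.0 z 172.6 F [ 0.2 -0.6 -0.7] gap 1.001 q6 1.46
handles (array([626.1, -98.4]), 58.3, 29.3, 2.7) [0.15037181 0.15768717]
handles (array([ 627.2, -186.6]), 46.4, 19.9, 26.9) [0.14261425 0.15607285]
scene handles (array([626.6, -97.6]), 58.8, 28.1, 3.1) 0.15791181432480103
scene handles (array([ 631.7, -199.3]), 59.5, 27.8, 2.5) 0.16255283513135235
side handles (array([625.6, -98.2]), 56.4, 31.0, 3.1) 0.15724018760104264
side handles (array([ 630.6, -198.5]), 57.5, 30.5, 3.1) 0.16167615578279101
37.1
```

View pics/s7.png

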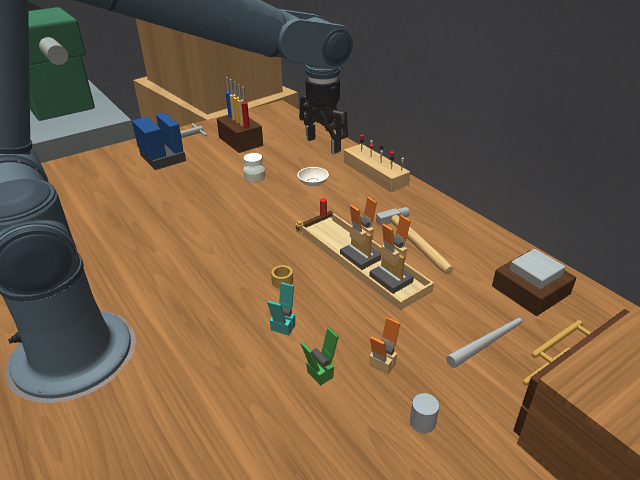

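The side view shows both pairs upright and clamped in the tray, at about (362,240) and (393,265). The turnbutton lies closed across the end (peg at 322,208), and the bystanders are untouched. Handing in.

```bash
python3 -c "
from bench import *
print(job_done())"
```

```text
the job is handed in; nothing more can be done
None
```

I stood both pairs present in the curing tray, clamped each squarely over its top edge, closed the turnbutton to its stop and handed the job in at about 37 s; the hand-in did not report a verdict.

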